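Lock the soak drum's hopper collar and tip in the used tube adapters

ROBOT

A 7-joint arm with a two-finger parallel gripper is mounted at the origin on the work surface. World frame = base frame: x ahead of the robot, y to its left, z up, the work surface at z = 0. Lengths are in mm, angles in rad, forces in N, time in s.
With the tool pointing down it reaches from about 400 to 875 mm from the base axis. Payload 4.4 kg.
Tool frame: the origin (TCP) lies at the very end of the fingers, on their centre line; the grasp point (between the pads) lies 19 mm behind it; z points along the fingers, y is the line along which they close (so a half turn about z gives the same grasp; the last joint's range is limited). The gripper opens to 85 mm and grips with 20 to 120 N. Pads are 22 mm wide; open, the fingers measure 114 mm over their backs; the gripper's body (76 mm by 85 mm) begins 54 mm behind the grasp point. The pads swing forward as they close: fully open they stand 13 mm farther back than shut.
Start: joints at [1.145, 0.628, 0.038, 1.517, -0.027, 0.996, -0.02], TCP at [228.885, -608.383, 231.313] pointing down, gripper open.
Joint ranges: [-3.06, 3.06], [-0.37, 2.12], [-1.25, 1.32], [0.18, 2.47], [-1.1, 4.24], [0.23, 1.98], [-2.94, 2.94]. Speed limits (rad/s): [2.57, 2.57, 3.14, 3.14, 3.14, 3.14, 3.14].

INTERFACE

Orientations are given as [roll, pitch, yaw] about the fixed x, y, z axes, in that order (R = Rz(yaw) Ry(pitch) Rx(roll)).
In Python, from cell import monitor, viewer, workorder gives the robot as it stands.
- The arm moves only by the tool arm_command, never from a script. Its argument "series" is one flat list of numbers, 5 for each row, row after row: the opening in per cent of the stroke, from 0 (shut) to 100 (fully open), then the shift along the tool's x, y, z in cm, then the turn about the tool's z in degrees. In form: [claw, x, y, z, roll, claw, x, y, z, roll, ...]. A call has exactly 5 rows; each row is the pose to reach, as a shift and turn from the pose commanded when the call began, along the tool's axes at that moment; what a row does not reach only later rows make up. A row lasts 1/12 s, in which the tool goes at most 41.7 mm and 7.16 degrees, less where a joint would pass 70% of its speed; a pose out of reach is approached as far as the arm can. A call with a gripper value outside its range is refused whole. The fingers move at their own pace and stop on an object; the grip force is fixed at half the most. Time passes only in rows, so rows that repeat a pose let the fingers close, or fill a call up. It gives the time, the measured TCP pose, the force, the opening and the grip force at its end, in the units of the state.
- monitor.read_state(): the state, without advancing time (a new reading comes with each control period).
- viewer.get_image(name): name is "side" or "top" or "wrist"; returns (picture, depth): 420x560x3 uint8, red, green, blue; 420x560 float32, mm along the optical axis (not along the pixel's ray), 0 where there is no reading.
- viewer.camera_model(name): a dict with "mtx" (3x3 intrinsics, pixels), "R" (3x3) and "t" (3): a world point X has camera coordinates R X + t. Camera axes: x right, y down, z forward; pixel columns grow to the right and rows downward; lengths in mm; the calibration is good to about 2 mm. A picture is of the moment at which its call begins: read the wrist's pose just before it. camera_model takes no time and is no camera call; for the wrist camera it gives the pose at the moment of the call.
- workorder.finish_job(): hands the job in; it is judged then, once.
The state is a dict: "clock": time; "qpos": joint angles; "qd": joint speeds; "tau": joint torques, N m; "eef_pos": TCP position; "tool_rot": TCP orientation; "force": force on the tool from outside, world axes, zero at the start; "torque": the same for the moment, N m; "width": finger opening in mm; "gripper_force": force on a finger pad.
Only numpy, scipy, OpenCV 4.12 (cv2) and the standard library are available. Lean on these libraries where they do the work, as an engineer would, in place of code of your own. Each camera call takes 0.05 s, during which the arm holds its last target. There are 200 camera calls.

TASK

On the soak drum, turn the grey lock collar until its lug lines up with the raised black rib on the white throat. Then, with the collar locked there, pick up the metal scoop tray by its bar and tip all four tube adapters out of its open end into the drum, and stand the empty tray upright on the bench again. Leave everything else where it is.

Things in the scene. Friction and masses are not known exactly. Their poses are not given: they have to be found in the camera images.
- drum: Soak drum, fixed to the bench: white tub 176 mm across and 97 mm tall with a white throat (tube, outside 158 mm, inside 148 mm across) up to the open mouth at 160 mm; inner floor 20 mm above the bench. Origin: centre of its underside on the bench, z up. A captive collar turns about its vertical axis. Stands on the left or the right of the work area.
- mouth (a point): Centre of the drum's open round mouth, 160 mm above the bench.
- collar (a joint): Angle (rad) of the grey lock collar (ribbed ring 190 mm across, 100 to 122 mm above the bench) about the drum's vertical axis; grows counter-clockwise seen from above. Stops at 0 and 1.9; locked, in line with the rib, at 1.50. Starts between 0.05 and 0.6. Friction (about 2 N at the lug) holds it where it is left.
- lug (a point): Grip point in the collar's single lug, an upright radial plate 14 mm thick (tangentially), reaching 91 to 141 mm from the drum's axis and 103 to 160 mm above the bench. The point lies 120 mm from the axis, 145 mm above the bench.
- lock_mark (a point): Where point lug lies when the collar is locked: 120 mm from the drum's axis, 145 mm up, in line with the locked mark, a raised black upright rib (14 mm wide, 74 to 92 mm from the axis, 128 to 172 mm up, standing 12 mm above the rim) on the outside of the white throat.
- tray: Loose metal scoop tray, 170 mm long (its x), 92 mm wide (its y), walls 4 mm thick, side walls 38 mm high, back wall (+x end) 42 mm high, -x end open down to the 4 mm floor. Origin: centre of its underside. Two arches (at x = -45 and +45 mm, underside 88 mm up, legs on the side walls) carry the bar. About 0.3 kg.
- tray_bar (a point): Centre of the tray's black carrying bar, 92 mm above its underside: 100 mm long along the tray's x, 16 mm wide (y), 20 mm tall; 80 mm is clear between the arches.
- tray_lip (a point): Middle of the open end's floor edge (tray x = -85 mm, z = 4 mm).
- adapter0: Blue tube adapter, a loose block 60 x 30 x 30 mm (long along its x) with a round bore in one end, 40 g. Origin at its centre. Starts lying lengthwise in the tray.
- adapter1: Blue tube adapter, a loose block 60 x 30 x 30 mm (long along its x) with a round bore in one end, 40 g. Origin at its centre. Starts lying lengthwise in the tray.
- adapter2: Blue tube adapter, a loose block 60 x 30 x 30 mm (long along its x) with a round bore in one end, 40 g. Origin at its centre. Starts lying lengthwise in the tray.
- adapter3: Blue tube adapter, a loose block 60 x 30 x 30 mm (long along its x) with a round bore in one end, 40 g. Origin at its centre. Starts lying lengthwise in the tray.
- tube_rack: Bystander: orange tube rack with tubes, fixed, 110 mm (x) by 56 mm, 108 mm tall. Origin: centre of underside.
- pipette_stand: Bystander: pipette stand with three pipettes, fixed, base 110 mm (x) by 130 mm, 258 mm tall. Origin: centre of underside.
- reagent_bottle: Bystander, loose: amber bottle, 60 mm across, 150 mm tall. Origin: centre of underside.
- jar: Bystander, loose: white jar, 68 mm across, 90 mm tall. Origin: centre of underside.
- beaker: Bystander, loose: glass beaker, 76 mm across, 95 mm tall. Origin: centre of underside.
- wash_bottle: Bystander, loose: white wash bottle, 66 mm across, 178 mm tall with its spout. Origin: centre of underside.
- tip_box: Bystander, loose: grey pipette-tip box 120 x 85 x 60 mm. Origin: centre of underside.
- marker: Bystander, loose: marker pen 130 mm long, 16 mm thick, lying on the bench. Origin: centre of underside.
Mind the look-alikes: they are no part of the job. Leave any yellow look-alike of the tray alone. Leave any turquoise look-alike of the adapter3 alone.

How it is judged:
By the outcome, as a careful person would: the job done as asked, in the order asked, and still so for the second after the job is handed in, with the robot touching nothing.
It also fails if it takes over 69 s, if anything falls off the work surface, if the arm or the gripper's body presses on something with over 40 N, if the wrist force passes 120 N, or if a joint passes its speed limit or range.

## Working session

There is one attempt and no reset: what is moved stays moved. The work goes in short steps, Python scripts to look and compute and a tool call to move; the robot and the scene stay as the last step left them, time stands still between calls to the robot, and variables do not carry over. Pictures are saved under pics/ and viewed, at most 10 in all, crops included, and the job is handed in when it is done.

Besides the shell and the picture viewer there is one more tool, called after "Call:" as a command line: name --argument value ..., lists and objects as JSON in quotes. arm_command: Moves the arm, as the interface text tells. Its arguments: {"type":"object","properties":{"series":{"type":"array","items":{"type":"number"}}},"required":["series"]}

```bash
mkdir -p pics; ls; python3 - <<'E'
from cell import monitor, viewer
import cv2,numpy as np
print(monitor.read_state())
for n in("top","side"):
    im,d=viewer.get_image(n); cv2.imwrite(f"pics/{n}0.png",im[:,:,::-1]); np.savez(f"{n}0.npz",im=im,d=d,**viewer.camera_model(n)); print({k:np.round(v,3).tolist() for k,v in viewer.camera_model(n).items()})
E
```

```text
pics
{'clock': 0.0, 'qpos': array([ 1.14518503,  0.62933403,  0.0384498 ,  1.51837183, -0.02703073,
        0.99627578, -0.01994882]), 'qd': array([ 0.0002748 , -0.00195802, -0.00076254,  0.00112677, -0.00145741,
        0.00123599,  0.00034566]), 'tau': array([-6.34006283e-04, -5.63392425e+01,  1.22633826e+00, -1.93441343e+01,
        1.10026274e-02,  1.05897576e-02, -3.35395221e-06]), 'eef_pos': array([ 228.67704426, -607.78552061,  230.39582727]), 'tool_rot': array([-3.13972160e+00,  2.78740559e-06,  3.59839324e-01]), 'force': array([ 0.08474035, -0.2477315 ,  0.24724761]), 'torque': array([0.02847249, 0.05300717, 0.01122158]), 'gripper_force': 0.0, 'width': 85.29378940858116}
{'mtx': [[507.777, 0.0, 277.484], [0.0, 507.777, 204.958], [0.0, 0.0, 1.0]], 'R': [[0.023, -0.999, 0.027], [-0.982, -0.027, -0.187], [0.188, -0.022, -0.982]], 't': [-52.009, 556.497, 1516.503]}
{'mtx': [[435.56, 0.0, 279.255], [0.0, 435.56, 207.945], [0.0, 0.0, 1.0]], 'R': [[0.964, -0.266, 0.003], [-0.155, -0.573, -0.805], [0.216, 0.775, -0.594]], 't': [-542.176, 187.92, 1380.433]}
```

View pics/top0.png

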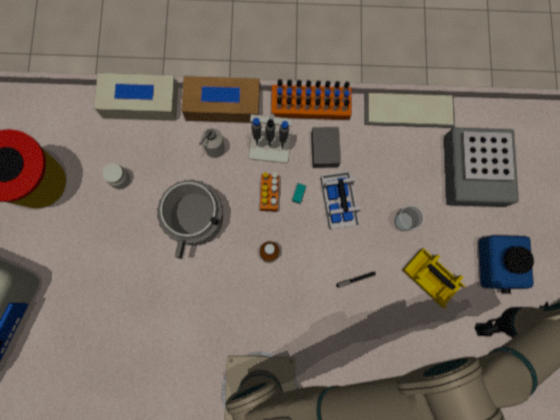

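View pics/side0.png

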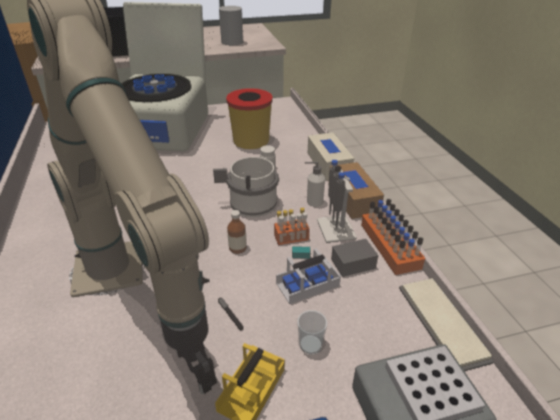

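The top view shows the drum at about (190,212), its lug at (182,247), the black rib at (215,221), and the metal tray with blue adapters at (340,200). The yellow decoy is at (434,277) and the turquoise one at (299,193). Next I zoom in on the top and side views.

```bash
cat > h.py <<'E'
import numpy as np,cv2
class V:
    def __init__(s,n,file=None):
        f=np.load(file or f"{n}0.npz"); s.im=f["im"];s.d=f["d"];s.K=f["mtx"];s.R=f["R"];s.t=f["t"]; s.c=-s.R.T@s.t
    def ray(s,u,v): return s.R.T@np.linalg.inv(s.K)@np.array([u,v,1.])
    def plane(s,u,v,z): r=s.ray(u,v); return s.c+r*(z-s.c[2])/r[2]
    def cloud(s):
        v,u=np.mgrid[:420,:560]; P=np.stack([u,v,np.ones_like(u)],-1)@np.linalg.inv(s.K).T*s.d[...,None]
        return (P-s.t)@s.R
    def px(s,X): p=s.K@(s.R@np.asarray(X,float)+s.t); return p[:2]/p[2]
E
python3 - <<'E'
from h import *
t=V("top");s=V("side")
a=cv2.resize(t.im[160:270,140:280],None,fx=4,fy=4,interpolation=cv2.INTER_CUBIC)[:400,:400]
b=cv2.resize(t.im[160:240,300:380],None,fx=5,fy=5,interpolation=cv2.INTER_CUBIC)
cv2.imwrite("pics/z.png",np.hstack([a,b])[:,:,::-1])
P=t.cloud()
for u,v in[(160,212),(220,205),(190,185),(190,235),(182,247),(215,221),(340,200),(344,195),(335,222),(330,180)]: print(u,v,P[v,u].round())
# rim: points z 150..165 near drum
m=(np.hypot(P[...,0]-P[212,190,0],P[...,1]-P[212,190,1])<130)&(abs(P[...,2]-160)<6)
q=P[m][:,:2]; 
for r in range(4):
    A=np.c_[2*q,np.ones(len(q))]; x=np.linalg.lstsq(A,(q**2).sum(1),rcond=None)[0]; R=np.sqrt(x[2]+x[0]**2+x[1]**2); e=abs(np.hypot(*(q-x[:2]).T)-R); q=q[e<10]; print(x[:2],R,len(q))
np.save("drum.npy",x[:2])
for n,V_ in(("t",t),("s",s)):
    P=V_.cloud(); D=P-np.r_[x[:2],0]; r=np.hypot(D[...,0],D[...,1])
    m=(r>108)&(r<145)&(P[...,2]>125)&(P[...,2]<170); print(n,"lug",m.sum(),np.median(P[m],0),np.degrees(np.arctan2(np.median(D[m][:,1]),np.median(D[m][:,0]))))
    m=(r>60)&(r<96)&(P[...,2]>120)&(V_.im.max(-1)<60); print("rib",m.sum(),np.median(P[m],0),np.degrees(np.arctan2(np.median(D[m][:,1]),np.median(D[m][:,0]))))
E
```

```text
160 212 [513. 307. 125.]
220 205 [539. 133. 124.]
190 185 [596. 223. 128.]
190 235 [444. 210. 159.]
182 247 [410. 233. 148.]
215 221 [485. 141. 167.]
340 200 [ 589. -239.    2.]
344 195 [ 584. -236.  103.]
335 222 [ 514. -221.   20.]
330 180 [ 647. -203.   31.]
[511.83701191 222.71852638] 79.95645311218367 236
[516.49880948 221.70532666] 78.68375081479178 223
[520.04892173 221.40998222] 76.7274070709147 222
[520.40086078 221.3701802 ] 76.54328976084041 222
t lug 81 [397.45232578 240.16658077 158.11376796] 171.30790919971392
rib 82 [488.5610917  144.52858793 143.04875547] -112.50696191469866
s lug 93 [397.05283097 236.33524807 147.29555462] 173.08245949371766
rib 17 [485.54756878 137.99965761 151.18328894] -112.68750954235081
```

View pics/z.png

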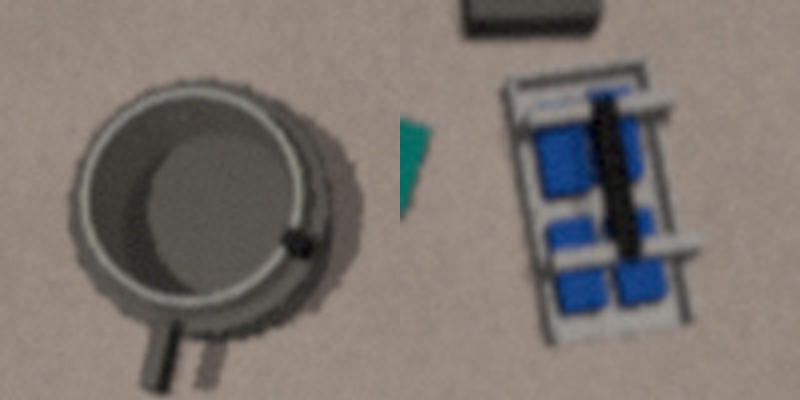

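The zoomed crops show the lug in the top view at 172° about the drum and the rib at -112.5°. The tray's closed back is at the far end and its open end faces the robot. Next I get the tray pose, the obstacle positions and a move converter.

```bash
cat >> h.py <<'E'
def rows(start,wps):
    """start x,y,z,yawdeg ; wps [x,y,z,yaw,claw,nrows]; prints calls of 5 rows in cm/deg of the tool axes (tool down)"""
    s=np.array(start,float); P=[]; p=s.copy()
    for w in wps:
        w=np.array(w,float); n=int(w[5])
        for i in range(n): P.append(np.r_[p+(w[:4]-p)*(i+1)/n,w[4]])
        p=w[:4]
    while len(P)%5: P.append(P[-1])
    for k in range(0,len(P),5):
        a=np.radians(s[3]); ex=np.array([np.cos(a),np.sin(a)]); ey=np.array([np.sin(a),-np.cos(a)]); out=[]
        for q in P[k:k+5]:
            d=q[:2]-s[:2]; out+= [round(q[4]),round(d@ex/10,1),round(d@ey/10,1),round((s[2]-q[2])/10,1),round(s[3]-q[3],1)]
        print([float(o) for o in out]); s=P[k+4][:4].copy()
def here(st=None):
    from cell import monitor
    st=st or monitor.read_state(); return np.r_[st["eef_pos"],np.degrees(st["tool_rot"][2])]
E
python3 - <<'E'
from h import *
t=V("top");P=t.cloud();hsv=cv2.cvtColor(t.im,cv2.COLOR_RGB2HSV)
m=np.zeros((420,560),np.uint8); m[165:240,310:370]=1
k=(m>0)&(t.im.max(-1)<70)&(P[...,2]>80); v,u=np.nonzero(k)
W=np.array([t.plane(a,b,102) for a,b in zip(u,v)])[:,:2]
r=cv2.minAreaRect(W.astype(np.float32)); print("bar",r,W.mean(0))
# tray by side walls/bar axis
c,vv=np.linalg.eigh(np.cov(W.T)); print("axis deg",np.degrees(np.arctan2(vv[1,1],vv[0,1])))
v,u=np.nonzero((m>0)&(P[...,2]>8)); Q=P[v,u][:,:2]; print("tray",cv2.minAreaRect(Q.astype(np.float32)))
for n,(u,v),z in[("bottle",(269,250),150),("rack",(270,192),60),("pip",(270,145),20),("beaker",(402,222),50),("tip",(326,147),60),("marker",(356,280),8),("turq",(299,193),30),("wash",(210,145),100),("jar",(115,176),90),("yellow",(434,277),40)]: print(n,t.plane(u,v,z).round())
h=here();print(h)
rows(h,[[330,-500,260,14,100,5],[450,-330,260,8,100,5],[520,-130,260,2,100,5],[500,70,260,-4,100,5],[405,237,230,-8,100,5]])
E
```

```text
bar ((588.8139038085938, -229.4224090576172), (99.83573150634766, 51.67634201049805), 36.3045539855957) [ 584.53584382 -231.85082097]
axis deg -169.46349985162803
tray ((471.1602478027344, -200.78765869140625), (243.64381408691406, 518.864501953125), 71.6377182006836)
bottle [408. -15. 150.]
rack [596. -14.  60.]
pip [760. -10.  20.]
beaker [ 515. -425.   50.]
tip [ 747. -186.   60.]
marker [ 336. -288.    8.]
turq [ 602. -105.   30.]
wash [729. 174. 100.]
jar [626. 456.  90.]
yellow [ 349. -522.   40.]
[ 228.68160901 -607.84526223  230.48154413   20.61590393]
[100.0, 2.7, -1.3, -0.6, 1.3, 100.0, 5.3, -2.6, -1.2, 2.6, 100.0, 8.0, -3.9, -1.8, 4.0, 100.0, 10.6, -5.2, -2.4, 5.3, 100.0, 13.3, -6.5, -3.0, 6.6]
[100.0, 3.2, -2.7, 0.0, 1.2, 100.0, 6.3, -5.4, 0.0, 2.4, 100.0, 9.5, -8.2, 0.0, 3.6, 100.0, 12.6, -10.9, 0.0, 4.8, 100.0, 15.8, -13.6, 0.0, 6.0]
[100.0, 1.9, -3.8, 0.0, 1.2, 100.0, 3.9, -7.5, 0.0, 2.4, 100.0, 5.8, -11.3, 0.0, 3.6, 100.0, 7.8, -15.1, 0.0, 4.8, 100.0, 9.7, -18.8, 0.0, 6.0]
[100.0, -0.3, -4.0, 0.0, 1.2, 100.0, -0.5, -8.0, 0.0, 2.4, 100.0, -0.8, -12.0, 0.0, 3.6, 100.0, -1.0, -16.0, 0.0, 4.8, 100.0, -1.3, -20.1, 0.0, 6.0]
[100.0, -2.1, -3.2, 0.6, 0.8, 100.0, -4.3, -6.4, 1.2, 1.6, 100.0, -6.4, -9.6, 1.8, 2.4, 100.0, -8.5, -12.8, 2.4, 3.2, 100.0, -10.6, -16.0, 3.0, 4.0]
```

Call:
arm_command --series '[100,13.3,-6.5,-3,6.6,100,13.3,-6.5,-3,6.6,100,13.3,-6.5,-3,6.6,100,13.3,-6.5,-3,6.6,100,13.3,-6.5,-3,6.6]'

```text
clock: 0.52
eef_pos: [337.4, -495.1, 262.2]
tool_rot: [-3.14, -0.005, 0.255]
force: [0.3, 1.0, 0.0]
width: 85.6
gripper_force: 0.0
```

Call:
arm_command --series '[100,3.2,-2.7,0,1.2,100,6.3,-5.4,0,2.4,100,9.5,-8.2,0,3.6,100,12.6,-10.9,0,4.8,100,15.8,-13.6,0,6]'

```text
clock: 0.93
eef_pos: [450.7, -329.6, 261.0]
tool_rot: [-3.141, 0.001, 0.138]
force: [0.6, -0.3, -0.1]
width: 85.5
gripper_force: 0.0
```

Call:
arm_command --series '[100,1.9,-3.8,0,1.2,100,3.9,-7.5,0,2.4,100,5.8,-11.3,0,3.6,100,7.8,-15.1,0,4.8,100,9.7,-18.8,0,6]'

```text
clock: 1.35
eef_pos: [519.4, -133.0, 261.1]
tool_rot: [3.141, 0.001, 0.033]
force: [0.3, 0.2, 0.1]
width: 85.7
gripper_force: 0.0
```

Call:
arm_command --series '[100,-0.3,-4,0,1.2,100,-0.5,-8,0,2.4,100,-0.8,-12,0,3.6,100,-1,-16,0,4.8,100,-1.3,-20,0,6]'

```text
clock: 1.77
eef_pos: [498.9, 66.4, 261.1]
tool_rot: [3.141, 0.0, -0.071]
force: [0.5, -0.3, -0.5]
width: 85.3
gripper_force: 0.0
```

Call:
arm_command --series '[100,-2.1,-3.2,0.6,0.8,100,-4.3,-6.4,1.2,1.6,100,-6.4,-9.6,1.8,2.4,100,-8.5,-12.8,2.4,3.2,100,-10.6,-16,3,4]'

```text
clock: 2.18
eef_pos: [403.8, 233.0, 230.9]
tool_rot: [3.141, -0.0, -0.141]
force: [1.2, 0.6, -0.3]
width: 85.5
gripper_force: 0.0
```

```bash
python3 - <<'E'
from h import *
from cell import viewer
cm=viewer.camera_model("wrist"); im,d=viewer.get_image("wrist"); np.savez("w1.npz",im=im,d=d,**cm)
cv2.imwrite("pics/w1.png",im[:,:,::-1]); P=V("w","w1.npz").cloud()
c=np.load("drum.npy");D=P[...,:2]-c;r=np.hypot(D[...,0],D[...,1])
m=(abs(P[...,2]-160)<4)&(r>100)&(r<146)&(P[...,0]<450)&(d>0)
q=P[m];print(m.sum(),q.mean(0),cv2.minAreaRect(q[:,:2].astype(np.float32)),np.degrees(np.arctan2(*(q.mean(0)[:2]-c)[::-1])))
print(here())
E
```

```text
906 [402.80057081 240.77777118 158.62611399] ((402.0322570800781, 240.85313415527344), (13.71788501739502, 40.18080520629883), 80.86114501953125) 170.62893442413133
[398.43412197 241.00359159 229.8454385   -7.46389857]
```

View pics/w1.png

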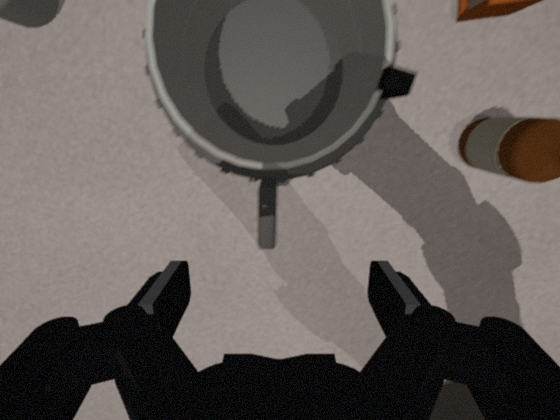

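The wrist view shows the lug at (267,215), pointing at 170.7° about the drum, with the rib at (400,82) and nothing between the open fingers. Next: descend, grip and turn.

```bash
python3 - <<'E'
from h import *
V1=V("w","w1.npz");P=V1.cloud();c=np.load("drum.npy")
D=P[...,:2]-c;r=np.hypot(D[...,0],D[...,1])
m=(abs(P[...,2]-160)<4)&(r>68)&(r<85)&(V1.im.max(-1)>60);q=P[m][:,:2]
A=np.c_[2*q,np.ones(len(q))]; x=np.linalg.lstsq(A,(q**2).sum(1),rcond=None)[0];print("c",x[:2],np.sqrt(x[2]+x[0]**2+x[1]**2),len(q))
m=(r>72)&(r<97)&(P[...,2]>166)&(V1.im.max(-1)<60);q=P[m].mean(0);print("rib",m.sum(),q,np.degrees(np.arctan2(q[1]-c[1],q[0]-c[0])))
def L(f,z,claw,n,r=120): a=np.radians(f); return [c[0]+r*np.cos(a),c[1]+r*np.sin(a),z,f-180,claw,n]
h=here();print(h)
rows(h,[L(170.7,145,100,4),L(170.7,126,100,1),L(170.7,126,0,5)])
f0=170.7;s=L(f0,126,0,1)[:4]
rows(s,[L(f0+76.7*i/15,126,0,1) for i in range(1,16)])
E
```

```text
c [520.08657889 220.9219651 ] 75.4863251532213 3424
rib 609 [484.06921883 151.57405425 178.61525316] -117.49875894637633
[398.43412197 241.00359159 229.8454385   -7.46389857]
[100.0, 0.1, -0.0, 2.1, 0.5, 100.0, 0.2, -0.0, 4.2, 0.9, 100.0, 0.3, -0.0, 6.4, 1.4, 100.0, 0.4, -0.0, 8.5, 1.8, 100.0, 0.4, -0.0, 10.4, 1.8]
[0.0, 0.0, 0.0, 0.0, 0.0, 0.0, 0.0, 0.0, 0.0, 0.0, 0.0, 0.0, 0.0, 0.0, 0.0, 0.0, 0.0, 0.0, 0.0, 0.0, 0.0, 0.0, 0.0, 0.0, 0.0]
[0.0, 0.0, 1.1, 0.0, -5.1, 0.0, 0.2, 2.1, 0.0, -10.2, 0.0, 0.4, 3.2, 0.0, -15.3, 0.0, 0.8, 4.2, 0.0, -20.5, 0.0, 1.2, 5.2, 0.0, -25.6]
[0.0, 0.0, 1.1, 0.0, -5.1, 0.0, 0.2, 2.1, 0.0, -10.2, 0.0, 0.4, 3.2, 0.0, -15.3, 0.0, 0.8, 4.2, 0.0, -20.5, 0.0, 1.2, 5.2, 0.0, -25.6]
[0.0, 0.0, 1.1, 0.0, -5.1, 0.0, 0.2, 2.1, 0.0, -10.2, 0.0, 0.4, 3.2, 0.0, -15.3, 0.0, 0.8, 4.2, 0.0, -20.5, 0.0, 1.2, 5.2, 0.0, -25.6]
```

Call:
arm_command --series '[100,0.1,0,2.1,0.5,100,0.2,0,4.2,0.9,100,0.3,0,6.4,1.4,100,0.4,0,8.5,1.8,100,0.4,0,10.4,1.8]'

```text
clock: 2.65
eef_pos: [409.0, 230.8, 126.0]
tool_rot: [3.141, 0.0, -0.171]
force: [0.7, 1.3, -0.4]
width: 85.1
gripper_force: 0.0
```

Call:
arm_command --series '[0,0,0,0,0,0,0,0,0,0,0,0,0,0,0,0,0,0,0,0,0,0,0,0,0]'

```text
clock: 3.07
eef_pos: [409.6, 232.2, 128.5]
tool_rot: [-3.139, -0.002, -0.171]
force: [-0.8, 2.2, 1.0]
width: 25.8
gripper_force: 1.3
```

Call:
arm_command --series '[0,0,0,0,0,0,0,0,0,0,0,0,0,0,0,0,0,0,0,0,0,0,0,0,0]'

```text
clock: 3.48
eef_pos: [409.8, 234.0, 128.7]
tool_rot: [-3.138, -0.003, -0.167]
force: [0.0, 4.0, 6.9]
width: 13.4
gripper_force: 57.6
```

```bash
python3 - <<'E'
from h import *
for n,f in(("top","top0.npz"),("w","w1.npz"),("side","side0.npz")):
    v=V(n,f); 
    b=(v.im.max(-1)<45).astype(np.uint8); N,l,s,cc=cv2.connectedComponentsWithStats(b)
    p=v.px([488,145,172]); 
    for i in range(1,N):
        if np.hypot(*(cc[i]-p))<25 and 10<s[i][4]<3000: 
            print(n,p.round(),cc[i].round(1),s[i])
E
```

```text
top [213. 220.] [215.  220.9] [211 218   9   7  45]
w [401.  78.] [394.1  82.7] [377  67  37  34 814]
```

```bash
python3 - <<'E'
from h import *
t=V("top");w=V("w","w1.npz");c=np.array([520.2,221.2])
for v,p in((t,(215,220.9)),(w,(394.1,82.7))):
    for z in(150,160,172):
        X=v.plane(*p,z); print(z,X.round(),np.hypot(*(X[:2]-c)),np.degrees(np.arctan2(X[1]-c[1],X[0]-c[0])))
h=here();print(h)
r=np.hypot(*(h[:2]-c)); f=np.degrees(np.arctan2(h[1]-c[1],h[0]-c[0]))%360; print(r,f)
W=[]
for i in range(1,11):
    a=np.radians(f+5*i); W.append([c[0]+r*np.cos(a),c[1]+r*np.sin(a),h[2],h[3]+5*i,0,1])
rows(h,W)
E
```

```text
150 [488. 143. 150.] 85.12833717464791 -112.53921149419334
160 [486. 142. 160.] 86.66323330540722 -113.23099187027654
172 [484. 140. 172.] 88.52114706883194 -114.02931755501224
150 [487. 141. 150.] 86.3468102926126 -112.60071749615122
160 [487. 145. 160.] 83.2033225625223 -113.86149750322839
172 [486. 149. 172.] 79.48892400171204 -115.50505443899657
[409.82374285 234.02157348 128.68342517  -9.54232746]
111.11845431063412 173.37407967704158
[0.0, 0.1, 1.0, 0.0, -5.0, 0.0, 0.3, 1.9, 0.0, -10.0, 0.0, 0.5, 2.9, 0.0, -15.0, 0.0, 0.9, 3.8, 0.0, -20.0, 0.0, 1.3, 4.6, 0.0, -25.0]
[0.0, 0.1, 1.0, 0.0, -5.0, 0.0, 0.3, 1.9, 0.0, -10.0, 0.0, 0.5, 2.9, 0.0, -15.0, 0.0, 0.9, 3.8, 0.0, -20.0, 0.0, 1.3, 4.6, 0.0, -25.0]
```

Call:
arm_command --series '[0,0.1,1,0,-5,0,0.3,1.9,0,-10,0,0.5,2.9,0,-15,0,0.9,3.8,0,-20,0,1.3,4.6,0,-25]'

```text
clock: 3.9
eef_pos: [414.5, 187.7, 128.7]
tool_rot: [-3.138, -0.005, 0.276]
force: [-1.9, 7.8, 4.6]
width: 13.2
gripper_force: 58.5
```

Call:
arm_command --series '[0,0.1,1,0,-5,0,0.3,1.9,0,-10,0,0.5,2.9,0,-15,0,0.9,3.8,0,-20,0,1.3,4.6,0,-25]'

```text
clock: 4.32
eef_pos: [438.4, 146.2, 128.7]
tool_rot: [-3.14, -0.004, 0.712]
force: [-4.4, 7.7, 8.8]
width: 13.2
gripper_force: 58.0
```

```bash
python3 - <<'E'
from h import *
from cell import viewer
cm=viewer.camera_model("wrist"); im,d=viewer.get_image("wrist"); np.savez("w2.npz",im=im,d=d,**cm)
cv2.imwrite("pics/w2.png",im[:,:,::-1]); v=V("w","w2.npz");c=np.array([520.2,221.2])
h=here();print(h,np.degrees(np.arctan2(h[1]-c[1],h[0]-c[0]))%360,np.hypot(*(h[:2]-c)))
P=v.cloud();D=P[...,:2]-c;r=np.hypot(*D.transpose(2,0,1));an=np.degrees(np.arctan2(D[...,1],D[...,0]))%360
m=(r>70)&(r<96)&(P[...,2]>164)&(P[...,2]<176)&(abs(an-246)<15)&(im.max(-1)<60)
q=P[m];print("rib",m.sum(),q.mean(0) if m.any() else 0,np.percentile(an[m],[3,50,97]) if m.any() else 0)
m=(abs(P[...,2]-160)<4)&(r>66)&(r<86)&(im.max(-1)>60)&(d>0);q=P[m][:,:2]
A=np.c_[2*q,np.ones(len(q))]; x=np.linalg.lstsq(A,(q**2).sum(1),rcond=None)[0];print("c",x[:2],np.sqrt(x[2]+x[0]**2+x[1]**2),len(q))
E
```

```text
[439.71952769 144.70067469 128.66414125  40.92021009] 223.54723958123242 111.03717033607697
rib 2163 [488.33566    145.97697972 170.50736509] [242.34527524 247.05881116 251.60490432]
c [519.90375506 220.56648479] 75.16036428472928 10111
```

View pics/w2.png

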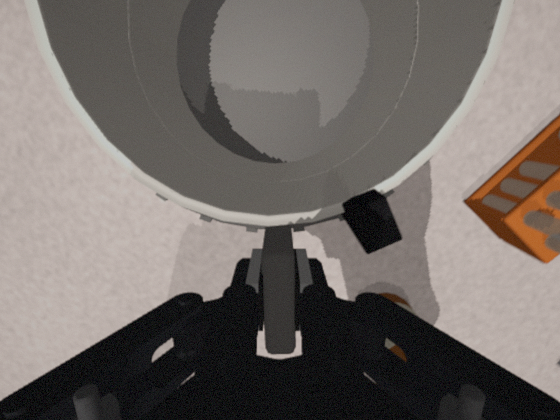

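The wrist view shows the lug held between the pads at (280,300), and the rib at (372,220), which is 247° about the drum. Next I measure the lug angle directly.

```bash
python3 - <<'E'
from h import *
v=V("w","w2.npz");c=np.array([520.0,220.8])
for p in((280,350),(279,300),(277.5,245)):
    X=v.plane(*p,160); print(X.round(1),np.hypot(*(X[:2]-c)),np.degrees(np.arctan2(X[1]-c[1],X[0]-c[0]))%360)
P=v.cloud();D=P[...,:2]-c;r=np.hypot(*D.transpose(2,0,1))
for y in(250,275,300,325):print(P[y,279].round(1),P[y,265].round(1),P[y,293].round(1))
E
```

```text
[419.5 128.9 160. ] 136.19084012891528 222.431554005948
[438.3 145.7 160. ] 110.9403578009635 222.57768154341952
[456.7 162.4 160. ] 86.11503031175641 222.70012691895016
[453.6 159.  154.7] [449.2 162.9 152.8] [455.8 152.8 149.5]
[446.8 153.  159.1] [442.5 157.  158.1] [450.1 148.2 158. ]
[437.5 145.1 158.5] [433.3 149.3 157.8] [441.  140.2 157.6]
[428.7 137.4 159.4] [422.7 140.5 156.2] [431.6 131.9 157.6]
```

Call:
arm_command --series '[0,0.1,1,0,-5,0,0.3,1.9,0,-10,0,0.5,2.9,0,-15,0,0.8,3.7,0,-20,0,1.2,4.5,0,-24.4]'

```text
clock: 4.78
eef_pos: [476.2, 119.1, 128.7]
tool_rot: [-3.141, -0.003, 1.136]
force: [-5.1, 6.1, 10.4]
width: 13.2
gripper_force: 59.6
```

Call:
arm_command --series '[0,0,0,0,0,0,0,0,0,0,0,0,0,0,0,0,0,0,0,0,0,0,0,0,0]'

```text
clock: 5.2
eef_pos: [476.5, 119.0, 128.7]
tool_rot: [3.141, -0.003, 1.132]
force: [-3.4, 5.3, 9.4]
width: 13.5
gripper_force: 63.1
```

```bash
python3 - <<'E'
from h import *
from cell import viewer
cm=viewer.camera_model("wrist"); im,d=viewer.get_image("wrist"); np.savez("w3.npz",im=im,d=d,**cm)
cv2.imwrite("pics/w3.png",im[:,:,::-1]);print(here())
E
```

```text
[476.50034747 118.96940605 128.67987231  64.87672438]
```

View pics/w3.png

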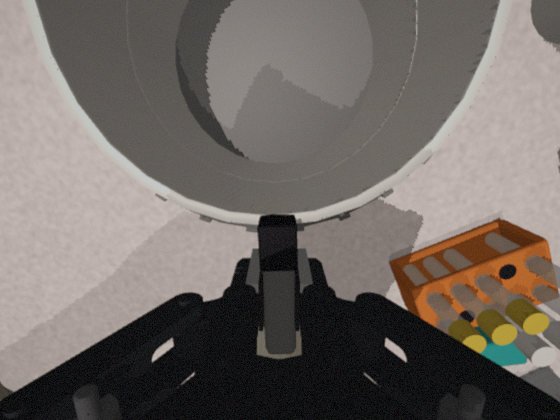

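The view shows the rib at (278,240) and the lug at (280,310), in line. I check the angles and plan the release and the trip to the tray.

```bash
python3 - <<'E'
from h import *
v=V("w","w3.npz");c=np.array([520.0,220.8])
for p,z in(((278,222),172),((278.5,262),172),((280,350),160),((280,300),160)):
    X=v.plane(*p,z); print(X.round(1),np.hypot(*(X[:2]-c)),np.degrees(np.arctan2(X[1]-c[1],X[0]-c[0]))%360)
P=v.cloud()
for n,xs,ys,z in(("rib",(240,320),(220,265),172),("lug",(240,320),(290,345),160)):
    Q=P[ys[0]:ys[1],xs[0]:xs[1]].reshape(-1,3);I=v.im[ys[0]:ys[1],xs[0]:xs[1]].reshape(-1,3).max(1)
    k=abs(Q[:,2]-z)<3.5; k&=(I<40) if n=="rib" else (I>50)
    q=Q[k].mean(0);print(n,k.sum(),q,np.degrees(np.arctan2(q[1]-c[1],q[0]-c[0]))%360)
h=here()
rows(h,[[h[0],h[1],128.7,h[3],100,5],[h[0],h[1],270,h[3],100,5],[560,-30,300,35,50,5],[585,-190,270,10.5,50,5]])
E
```

```text
[492.4 153.8 172. ] 72.46218946602036 247.6442263708966
[486.2 140.  172. ] 87.5714516794712 247.27584356430987
[466.1  95.6 160. ] 136.34328135677504 246.69217475447812
[476.8 118.5 160. ] 111.0751615277662 247.0907677524794
rib 1578 [488.73610413 146.14713467 170.87898283] 247.27653733534623
lug 1529 [472.51674662 110.2749501  158.81402521] 246.75089953836937
[100.0, 0.0, 0.0, -0.0, 0.0, 100.0, 0.0, 0.0, -0.0, 0.0, 100.0, 0.0, 0.0, -0.0, 0.0, 100.0, 0.0, 0.0, -0.0, 0.0, 100.0, 0.0, 0.0, -0.0, 0.0]
[100.0, 0.0, 0.0, -2.8, 0.0, 100.0, 0.0, 0.0, -5.7, 0.0, 100.0, 0.0, 0.0, -8.5, 0.0, 100.0, 0.0, 0.0, -11.3, 0.0, 100.0, 0.0, 0.0, -14.1, 0.0]
[50.0, -2.0, 2.8, -0.6, 6.0, 50.0, -4.0, 5.6, -1.2, 12.0, 50.0, -6.0, 8.3, -1.8, 17.9, 50.0, -8.0, 11.1, -2.4, 23.9, 50.0, -9.9, 13.9, -3.0, 29.9]
[50.0, -1.4, 2.9, 0.6, 4.9, 50.0, -2.9, 5.8, 1.2, 9.8, 50.0, -4.3, 8.7, 1.8, 14.7, 50.0, -5.7, 11.6, 2.4, 19.6, 50.0, -7.1, 14.5, 3.0, 24.5]
```

Call:
arm_command --series '[100,0,0,0,0,100,0,0,0,0,100,0,0,0,0,100,0,0,0,0,100,0,0,0,0]'

```text
clock: 5.67
eef_pos: [476.4, 115.8, 127.2]
tool_rot: [-3.142, 0.001, 1.127]
force: [-0.1, -0.4, 0.3]
width: 73.1
gripper_force: 0.0
```

Call:
arm_command --series '[100,0,0,-2.8,0,100,0,0,-5.7,0,100,0,0,-8.5,0,100,0,0,-11.3,0,100,0,0,-14.1,0]'

```text
clock: 6.08
eef_pos: [476.1, 116.1, 269.6]
tool_rot: [-3.141, 0.0, 1.127]
force: [0.8, -0.1, -0.7]
width: 85.7
gripper_force: 0.0
```

Call:
arm_command --series '[50,-2,2.8,-0.6,6,50,-4,5.6,-1.2,12,50,-6,8.3,-1.8,18,50,-8,11.1,-2.4,24,50,-10,13.9,-3,30]'

```text
clock: 6.5
eef_pos: [559.5, -35.4, 298.7]
tool_rot: [3.141, 0.0, 0.598]
force: [1.1, 0.6, 0.8]
width: 42.8
gripper_force: 0.0
```

Call:
arm_command --series '[50,-1.4,2.9,0.6,4.9,50,-2.9,5.8,1.2,9.8,50,-4.3,8.7,1.8,14.7,50,-5.7,11.6,2.4,19.6,50,-7.1,14.5,3,24.5]'

```text
clock: 6.92
eef_pos: [582.8, -195.0, 267.8]
tool_rot: [3.142, 0.001, 0.172]
force: [0.7, 0.5, 1.2]
width: 42.7
gripper_force: 0.0
```

Call:
arm_command --series '[50,0,0,0,0,50,0,0,0,0,50,0,0,0,0,50,0,0,0,0,50,0,0,0,0]'

```text
clock: 7.33
eef_pos: [583.3, -191.6, 268.6]
tool_rot: [-3.141, -0.001, 0.179]
force: [-0.1, 0.5, -0.0]
width: 42.8
gripper_force: 0.0
```

```bash
python3 - <<'E'
from h import *
from cell import viewer
cm=viewer.camera_model("wrist"); im,d=viewer.get_image("wrist"); np.savez("w4.npz",im=im,d=d,**cm)
cv2.imwrite("pics/w4.png",im[:,:,::-1]);print(here())
v=V("w","w4.npz");P=v.cloud();m=(abs(P[...,2]-100)<9)&(im.max(-1)<60)&(d>0)&(abs(P[...,0]-587)<75)&(abs(P[...,1]+231)<40)
q=P[m];print(m.sum(),q.mean(0),cv2.minAreaRect(q[:,:2].astype(np.float32)))
E
```

```text
[ 583.35343521 -191.77386371  268.69327434   10.24550241]
1437 [ 589.73767938 -233.67830521  100.29829678] ((587.8583374023438, -235.12220764160156), (98.11961364746094, 17.282264709472656), 10.008563041687012)
```

View pics/w4.png

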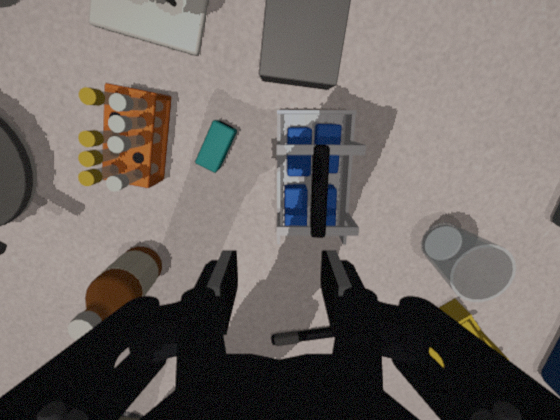

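The wrist view shows the bar at (320,190), with the closed back end at the top and the open end nearest the robot. The bar centre is (587.5,-234.5) with yaw 10°.

```bash
python3 - <<'E'
from h import *
h=here()
rows(h,[[587.5,-234.5,160,10,50,5],[587.5,-234.5,73,10,50,5],[587.5,-234.5,73,10,0,10],[587.5,-234.5,120,10,0,5],[560,-220,285,10,0,5]])
E
```

```text
[50.0, -0.1, 0.9, 2.2, 0.0, 50.0, -0.1, 1.7, 4.3, 0.1, 50.0, -0.2, 2.6, 6.5, 0.1, 50.0, -0.3, 3.4, 8.7, 0.2, 50.0, -0.4, 4.3, 10.9, 0.2]
[50.0, 0.0, 0.0, 1.7, 0.0, 50.0, 0.0, 0.0, 3.5, 0.0, 50.0, 0.0, 0.0, 5.2, 0.0, 50.0, 0.0, 0.0, 7.0, 0.0, 50.0, 0.0, 0.0, 8.7, 0.0]
[0.0, 0.0, 0.0, 0.0, 0.0, 0.0, 0.0, 0.0, 0.0, 0.0, 0.0, 0.0, 0.0, 0.0, 0.0, 0.0, 0.0, 0.0, 0.0, 0.0, 0.0, 0.0, 0.0, 0.0, 0.0]
[0.0, 0.0, 0.0, 0.0, 0.0, 0.0, 0.0, 0.0, 0.0, 0.0, 0.0, 0.0, 0.0, 0.0, 0.0, 0.0, 0.0, 0.0, 0.0, 0.0, 0.0, 0.0, 0.0, 0.0, 0.0]
[0.0, 0.0, 0.0, -0.9, 0.0, 0.0, 0.0, 0.0, -1.9, 0.0, 0.0, 0.0, 0.0, -2.8, 0.0, 0.0, 0.0, 0.0, -3.8, 0.0, 0.0, 0.0, 0.0, -4.7, 0.0]
[0.0, -0.5, -0.4, -3.3, 0.0, 0.0, -1.0, -0.8, -6.6, 0.0, 0.0, -1.5, -1.1, -9.9, 0.0, 0.0, -2.0, -1.5, -13.2, 0.0, 0.0, -2.5, -1.9, -16.5, 0.0]
```

Call:
arm_command --series '[50,-0.1,0.9,2.2,0,50,-0.1,1.7,4.3,0.1,50,-0.2,2.6,6.5,0.1,50,-0.3,3.4,8.7,0.2,50,-0.4,4.3,10.9,0.2]'

```text
clock: 7.8
eef_pos: [587.1, -235.5, 158.8]
tool_rot: [3.142, -0.001, 0.175]
force: [0.4, -0.5, 0.4]
width: 42.6
gripper_force: 0.0
```

Call:
arm_command --series '[50,0,0,1.7,0,50,0,0,3.5,0,50,0,0,5.2,0,50,0,0,7,0,50,0,0,8.7,0]'

```text
clock: 8.22
eef_pos: [587.1, -235.3, 71.8]
tool_rot: [-3.141, -0.001, 0.174]
force: [0.2, -0.3, 0.3]
width: 42.5
gripper_force: 0.0
```

Call:
arm_command --series '[40,0,0,0,0,30,0,0,0,0,0,0,0,0,0,0,0,0,0,0,0,0,0,0,0]'

```text
clock: 8.63
eef_pos: [587.2, -236.1, 73.2]
tool_rot: [3.141, -0.001, 0.173]
force: [0.1, 1.5, -1.2]
width: 15.0
gripper_force: 59.8
```

Call:
arm_command --series '[0,0,0,0,0,0,0,0,0,0,0,0,0,0,0,0,0,0,0,0,0,0,0,0,0]'

```text
clock: 9.05
eef_pos: [587.2, -235.9, 73.1]
tool_rot: [3.141, -0.001, 0.173]
force: [-1.6, 2.2, 6.0]
width: 15.0
gripper_force: 60.8
```

Call:
arm_command --series '[0,0,0,-0.9,0,0,0,0,-1.9,0,0,0,0,-2.8,0,0,0,0,-3.8,0,0,0,0,-4.7,0]'

```text
clock: 9.47
eef_pos: [586.9, -236.5, 120.6]
tool_rot: [3.141, -0.001, 0.173]
force: [-0.4, 0.2, -3.3]
width: 15.5
gripper_force: 59.4
```

```bash
cat >> h.py <<'E'
C=np.array([520.,220.8]); PSI=10.; U=np.array([np.cos(np.radians(PSI)),np.sin(np.radians(PSI))])
def tilt(th,s,dz=0,n=1):
    t=np.radians(th); a=s*np.cos(t)+92*np.sin(t); b=92*np.cos(t)-s*np.sin(t)
    p=C+U*(60-a); return [p[0],p[1],160+b-19+dz,PSI,0,n]
E
python3 - <<'E'
from h import *
h=here();print(h)
p=tilt(0,29,45)[:3]
rows(h,[[h[0],h[1],285,10,0,8],[565,-30,285,10,0,12],[*p[:2],285,10,0,15],[*p,10,0,5]])
print(p)
for th,s in((0,29),(10,30),(20,33),(30,42),(40,47),(48,47)): print(th,np.round(tilt(th,s)[:3],1))
E
```

```text
[ 586.87296178 -236.53135486  120.55327826    9.89804229]
[0.0, 0.0, 0.0, -2.1, -0.0, 0.0, 0.0, 0.0, -4.1, -0.0, 0.0, 0.0, 0.0, -6.2, -0.0, 0.0, 0.0, 0.0, -8.2, -0.1, 0.0, 0.0, 0.0, -10.3, -0.1]
[0.0, 0.0, 0.0, -2.1, -0.0, 0.0, 0.0, 0.0, -4.1, -0.0, 0.0, 0.0, 0.0, -6.2, -0.0, 0.0, 0.1, -1.7, -6.2, -0.0, 0.0, 0.2, -3.5, -6.2, -0.0]
[0.0, 0.1, -1.7, 0.0, 0.0, 0.0, 0.2, -3.5, 0.0, 0.0, 0.0, 0.4, -5.2, 0.0, 0.0, 0.0, 0.5, -6.9, 0.0, 0.0, 0.0, 0.6, -8.6, 0.0, 0.0]
[0.0, 0.1, -1.7, 0.0, 0.0, 0.0, 0.2, -3.5, 0.0, 0.0, 0.0, 0.4, -5.2, 0.0, 0.0, 0.0, 0.5, -6.9, 0.0, 0.0, 0.0, 0.6, -8.6, 0.0, 0.0]
[0.0, 0.2, -1.7, 0.0, 0.0, 0.0, 0.4, -3.4, 0.0, 0.0, 0.0, 0.6, -5.1, 0.0, 0.0, 0.0, 0.8, -6.8, 0.0, 0.0, 0.0, 1.0, -8.5, 0.0, 0.0]
[0.0, 0.2, -1.7, 0.0, 0.0, 0.0, 0.4, -3.4, 0.0, 0.0, 0.0, 0.6, -5.1, 0.0, 0.0, 0.0, 0.8, -6.8, 0.0, 0.0, 0.0, 1.0, -8.5, 0.0, 0.0]
[0.0, 0.2, -1.7, 0.0, 0.0, 0.0, 0.4, -3.4, 0.0, 0.0, 0.0, 0.6, -5.1, 0.0, 0.0, 0.0, 0.8, -6.8, 0.0, 0.0, 0.0, 1.0, -8.5, 0.0, 0.0]
[0.0, 0.0, -0.0, 0.1, 0.0, 0.0, 0.0, -0.0, 0.3, 0.0, 0.0, 0.0, -0.0, 0.4, 0.0, 0.0, 0.0, -0.0, 0.6, 0.0, 0.0, 0.0, -0.0, 0.7, 0.0]
[np.float64(550.5290403433785), np.float64(226.18309350767484), np.float64(278.0)]
0 [550.5 226.2 233. ]
10 [534.3 223.3 226.4]
20 [517.6 220.4 216.2]
30 [498.  216.9 199.7]
40 [485.4 214.7 181.3]
48 [480.8 213.9 167.6]
```

Call:
arm_command --series '[0,0,0,-2.1,0,0,0,0,-4.1,0,0,0,0,-6.2,0,0,0,0,-8.2,0,0,0,0,-10.3,0]'

```text
clock: 9.88
eef_pos: [586.4, -236.2, 223.9]
tool_rot: [3.141, -0.0, 0.173]
force: [0.6, 0.8, -4.6]
width: 15.0
gripper_force: 59.4
```

Call:
arm_command --series '[0,0,0,-2.1,0,0,0,0,-4.1,0,0,0,-0.5,-5.5,0,0,0.1,-1.7,-6.2,0,0,0.2,-3.4,-6.2,0]'

```text
clock: 10.3
eef_pos: [583.4, -203.5, 286.6]
tool_rot: [3.139, -0.003, 0.17]
force: [0.1, -0.0, -5.2]
width: 15.7
gripper_force: 59.4
```

Call:
arm_command --series '[0,0.1,-1.7,0,0,0,0.2,-3.5,0,0,0,0.4,-5.2,0,0,0,0.5,-6.9,0,0,0,0.6,-8.6,0,0]'

```text
clock: 10.72
eef_pos: [573.1, -114.5, 284.1]
tool_rot: [-3.141, 0.001, 0.174]
force: [1.0, 0.2, -4.0]
width: 14.6
gripper_force: 59.4
```

Call:
arm_command --series '[0,0.1,-1.7,0,0,0,0.2,-3.5,0,0,0,0.4,-5.2,0,0,0,0.5,-6.9,0,0,0,0.6,-8.6,0,0]'

```text
clock: 11.13
eef_pos: [564.0, -29.0, 284.2]
tool_rot: [-3.141, 0.001, 0.174]
force: [-0.2, -0.4, -3.7]
width: 15.2
gripper_force: 59.4
```

Call:
arm_command --series '[0,0.2,-1.7,0,0,0,0.4,-3.4,0,0,0,0.6,-5.1,0,0,0,0.8,-6.8,0,0,0,1,-8.5,0,0]'

```text
clock: 11.55
eef_pos: [559.1, 56.3, 284.2]
tool_rot: [-3.141, 0.001, 0.174]
force: [0.8, -0.9, -4.4]
width: 15.1
gripper_force: 59.4
```

Call:
arm_command --series '[0,0.2,-1.7,0,0,0,0.4,-3.4,0,0,0,0.6,-5.1,0,0,0,0.8,-6.8,0,0,0,1,-8.5,0,0]'

```text
clock: 11.97
eef_pos: [554.2, 141.6, 284.2]
tool_rot: [-3.141, 0.001, 0.174]
force: [0.7, 0.2, -4.9]
width: 15.2
gripper_force: 59.4
```

Call:
arm_command --series '[0,0.2,-1.7,0,0,0,0.4,-3.4,0,0,0,0.6,-5.1,0,0,0,0.8,-6.8,0,0,0,0.9,-8,0,0]'

```text
clock: 12.38
eef_pos: [549.1, 223.1, 284.2]
tool_rot: [-3.14, 0.001, 0.176]
force: [-0.0, 0.1, -3.8]
width: 14.9
gripper_force: 59.4
```

```bash
python3 - <<'E'
from h import *
from cell import viewer
for n in("top","side"):
    im,d=viewer.get_image(n); np.savez(f"{n}1.npz",im=im,d=d,**viewer.camera_model(n))
h=here();print(h)
t=V("top","top1.npz");s=V("side","side1.npz")
u,v=s.px([520,220,230]).astype(int);a=s.im[max(0,v-90):v+60,u-100:u+100]
u,v=t.px([520,220,200]).astype(int);b=t.im[v-75:v+75,u-100:u+100]
cv2.imwrite("pics/m.png",np.hstack([cv2.resize(x,(400,300),interpolation=cv2.INTER_CUBIC) for x in(a,b)])[:,:,::-1])
p=tilt(0,29,15)[:4]; rows(h,[[*p,0,5],tilt(0,29,3,n=5)])
E
```

```text
[548.94911014 223.9500181  284.20425671  10.19523099]
[0.0, 0.0, -0.0, 0.7, 0.0, 0.0, 0.1, -0.1, 1.4, 0.1, 0.0, 0.1, -0.1, 2.2, 0.1, 0.0, 0.2, -0.2, 2.9, 0.2, 0.0, 0.2, -0.2, 3.6, 0.2]
[0.0, 0.0, 0.0, 0.2, 0.0, 0.0, 0.0, 0.0, 0.5, 0.0, 0.0, 0.0, 0.0, 0.7, 0.0, 0.0, 0.0, 0.0, 1.0, 0.0, 0.0, 0.0, 0.0, 1.2, 0.0]
```

View pics/m.png

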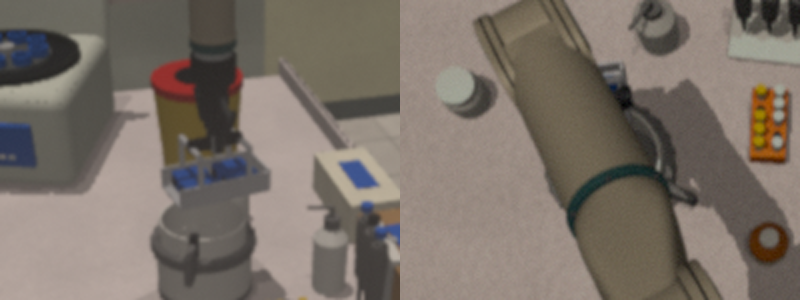

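The side crop shows the tray level over the drum with the adapters inside, and the lug in line with the rib. Now lower it.

Call:
arm_command --series '[0,0,0,0.7,0,0,0.1,-0.1,1.4,0,0,0.1,-0.1,2.2,0,0,0.2,-0.2,2.9,0,0,0.2,-0.2,3.6,0]'

```text
clock: 12.9
eef_pos: [552.3, 221.9, 247.1]
tool_rot: [3.141, 0.001, 0.172]
force: [0.7, -0.0, -5.0]
width: 14.9
gripper_force: 59.4
```

Call:
arm_command --series '[0,0,0,0.3,0,0,0,0,0.6,0,0,0,0,0.9,0,0,0,0,1.2,0,0,0,0,1.5,0]'

```text
clock: 13.32
eef_pos: [552.4, 222.8, 233.3]
tool_rot: [-3.141, -0.001, 0.173]
force: [0.6, 0.3, -4.0]
width: 15.2
gripper_force: 59.4
```

Call:
arm_command --series '[0,0,0,0.1,0,0,0,0,0.2,0,0,0,0,0.3,0,0,0,0,0.4,0,0,0,0,0.4,0]'

```text
clock: 13.73
eef_pos: [552.1, 223.2, 232.8]
tool_rot: [-3.141, -0.002, 0.173]
force: [-7.1, -2.0, 16.0]
width: 15.2
gripper_force: 62.5
```

Call:
arm_command --series '[0,-0.3,-0.3,0.2,0,0,-0.6,-0.3,0.4,0,0,-1,-0.3,0.6,0,0,-1.3,-0.3,0.8,0,0,-1.7,-0.3,0.9,0]'

```text
clock: 14.15
eef_pos: [538.4, 222.3, 225.2]
tool_rot: [3.141, -0.01, 0.172]
force: [-0.4, -3.6, 11.7]
width: 14.9
gripper_force: 65.2
```

```bash
cat >> h.py <<'E'
def baraxis(k):
    from cell import viewer
    cm=viewer.camera_model("side"); im,d=viewer.get_image("side"); np.savez(f"side{k}.npz",im=im,d=d,**cm)
    v=V("side",f"side{k}.npz");P=v.cloud();h=here();Q=P-np.r_[h[:2],0]
    a=Q[...,:2]@U; l=Q[...,:2]@np.array([-U[1],U[0]])
    m=(d>0)&(abs(a)<130)&(abs(l)<70)&(P[...,2]>60)&(P[...,2]<h[2]+120)
    m[:, :]&=~((im.max(-1)<60))
    # nearest side wall (tray right side): light pixels with l in -60..-35
    w=m&(l>-62)&(l<-34)&(P[...,2]<h[2]+40)
    A,Z=a[w],P[...,2][w]
    r=cv2.fitLine(np.c_[A,Z].astype(np.float32),cv2.DIST_HUBER,0,.01,.01).ravel()
    print("wall px",w.sum(),"tilt",np.degrees(np.arctan2(r[1],r[0])),"ends",A.min(),A.max(),Z.min(),Z.max())
    u,vv=v.px([520,220,210]).astype(int); cv2.imwrite(f"pics/s{k}.png",cv2.resize(im[max(0,vv-75):vv+75,u-100:u+100],(800,600),interpolation=cv2.INTER_CUBIC)[:,:,::-1])
E
python3 -c "
from h import *
print(here());baraxis(2)"
```

```text
[538.44806731 222.29981846 225.20354566   9.85248882]
wall px 763 tilt 24.398344 ends -105.0975628344707 97.34260771870058 60.16777909115484 256.69957099024526
```

Call:
arm_command --series '[0,-0.3,0,0.2,0,0,-0.7,0,0.4,0,0,-1,0,0.6,0,0,-1.4,0,0.8,0,0,-1.8,0,1.1,0]'

```text
clock: 14.62
eef_pos: [522.9, 221.5, 214.4]
tool_rot: [-3.139, -0.015, 0.172]
force: [0.9, -0.7, 11.9]
width: 14.9
gripper_force: 69.6
```

Call:
arm_command --series '[0,-0.4,0,0.3,0,0,-0.8,0,0.6,0,0,-1.2,0,1,0,0,-1.6,0,1.3,0,0,-2,0,1.6,0]'

```text
clock: 15.03
eef_pos: [502.8, 218.1, 196.4]
tool_rot: [-3.139, -0.013, 0.173]
force: [6.1, 1.2, 6.6]
width: 14.9
gripper_force: 71.6
```

```bash
python3 -c "
from h import *
print(here());baraxis(3)"
```

```text
[502.79854399 218.06539478 196.4450796    9.92781335]
wall px 601 tilt 26.535437 ends -70.13019898340004 121.41012390536555 60.03606892044724 233.1347115407594
```

View pics/s3.png

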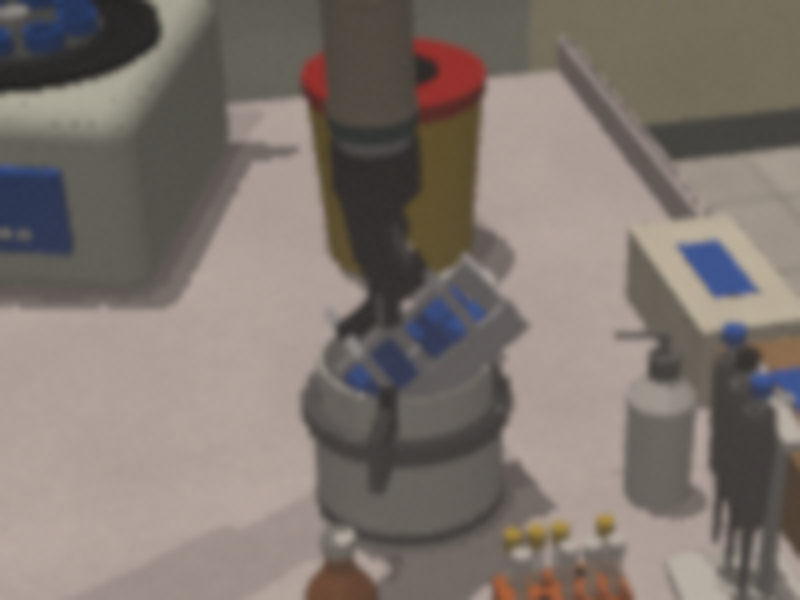

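The side crop shows the tray tipped about 30° into the mouth at (430,330), with the adapters still in it. I keep tilting.

Call:
arm_command --series '[0,-0.3,0,0.4,0,0,-0.6,0,0.8,0,0,-0.9,0,1.2,0,0,-1.2,0,1.5,0,0,-1.4,0,1.8,0]'

```text
clock: 15.5
eef_pos: [489.5, 215.7, 179.1]
tool_rot: [-3.139, -0.014, 0.173]
force: [3.3, -2.4, 36.5]
width: 15.0
gripper_force: 76.7
```

Call:
arm_command --series '[0,-0.1,0,0.3,0,0,-0.2,0,0.6,0,0,-0.3,0,0.9,0,0,-0.4,0,1.2,0,0,-0.5,0,1.4,0]'

```text
clock: 15.92
eef_pos: [489.9, 215.9, 174.8]
tool_rot: [-3.138, -0.028, 0.171]
force: [-7.8, -10.1, 104.9]
width: 15.2
gripper_force: 88.6
```

```bash
cat >> h.py <<'E'
def blue(k):
    v=V("side",f"side{k}.npz"); H=cv2.cvtColor(v.im,cv2.COLOR_RGB2HSV); m=cv2.inRange(H,(105,120,40),(130,255,255))
    u,w=v.px([520,220,210]).astype(int); z=m[w-45:w+40,u-45:u+45]; P=v.cloud()[w-45:w+40,u-45:u+45][z>0]; P=P[P[:,2]>20]
    print("blue",(z>0).sum(), np.percentile((P[:,:2]-C)@U,[5,50,95]).round() if len(P) else "", np.percentile(P[:,2],[5,50,95]).round() if len(P) else "")
E
python3 -c "
from h import *
print(here());blue(3);baraxis(4);blue(4)"
```

```text
[489.86315423 215.90270736 174.83433588   9.76952002]
blue 48 [-41.  38.  61.] [135. 185. 200.]
wall px 501 tilt 25.539232 ends -56.78306656979392 121.9070317575408 60.568836210454656 213.7520178657618
blue 36 [-5. 19. 24.] [143. 165. 171.]
```

Call:
arm_command --series '[0,0,0,-0.3,0,0,0,0,-0.6,0,0,0,0,-1,0,0,0,0,-1.4,0,0,0,0,-1.4,0]'

```text
clock: 16.38
eef_pos: [487.7, 215.2, 179.5]
tool_rot: [-3.138, -0.019, 0.171]
force: [13.3, 0.3, 13.7]
width: 15.4
gripper_force: 75.5
```

```bash
python3 - <<'E'
from h import *
print(here());baraxis(5);blue(5)
from cell import viewer
cm=viewer.camera_model("wrist"); im,d=viewer.get_image("wrist"); np.savez("w5.npz",im=im,d=d,**cm)
v=V("w","w5.npz");P=v.cloud();H=cv2.cvtColor(im,cv2.COLOR_RGB2HSV);m=cv2.inRange(H,(105,110,25),(130,255,255))
n,l,s,c=cv2.connectedComponentsWithStats(m)
for i in range(1,n):
    if s[i][4]>80: print(s[i],P[l==i].mean(0).round())
# tray top side edges: image for later; tilt via side wall cloud in the side view
S=V("side","side5.npz");Q=S.cloud();a=(Q[...,:2]-C)@U;b=(Q[...,:2]-C)@np.array([-U[1],U[0]])
k=(b<-36)&(b>-54)&(Q[...,2]>176)&(a>20)&(a<150)
if k.any(): print(k.sum(),np.c_[a[k],b[k],Q[...,2][k]][::max(1,k.sum()//15)].round())
E
```

```text
[487.70308046 215.20286293 179.49470046   9.78323817]
wall px 532 tilt 26.693115 ends -55.75863559353213 120.28640774118904 60.14159772851539 218.91806790479615
blue 25 [-9. 16. 21.] [148. 169. 175.]
[  214   115   121   111 11381] [534. 225. 161.]
137 [[ 68. -36. 219.]
 [ 73. -41. 208.]
 [ 22. -45. 215.]
 [ 81. -42. 199.]
 [ 63. -46. 201.]
 [ 28. -47. 206.]
 [ 71. -47. 195.]
 [ 41. -43. 197.]
 [ 73. -50. 192.]
 [ 47. -48. 194.]
 [ 33. -44. 191.]
 [ 66. -47. 185.]
 [ 51. -47. 184.]
 [ 37. -43. 181.]
 [ 26. -43. 180.]
 [ 24. -46. 178.]]
```

The likely jam is the front arch on the far rim, or adapters resting on the drum floor under the lip. I raise and pull back a little, keeping the tilt.

Call:
arm_command --series '[0,0,0,-0.7,0,0,0.3,0,-1.4,0,0,0.7,0,-2.2,0,0,1.1,0,-3,0,0,1.5,0,-4,0]'

```text
clock: 16.9
eef_pos: [491.8, 214.6, 214.7]
tool_rot: [3.14, 0.005, 0.173]
force: [0.7, -0.7, -3.8]
width: 15.1
gripper_force: 72.8
```

Call:
arm_command --series '[0,0,0,0,0,0,0,0,0,0,0,0,0,0,0,0,0,0,0,0,0,0,0,0,0]'

```text
clock: 17.32
eef_pos: [493.4, 215.4, 215.0]
tool_rot: [3.141, 0.0, 0.173]
force: [2.1, 0.9, -3.3]
width: 15.1
gripper_force: 73.0
```

```bash
python3 - <<'E'
from h import *
print(here());baraxis(6);blue(6)
from cell import viewer
cm=viewer.camera_model("wrist"); im,d=viewer.get_image("wrist"); np.savez("w6.npz",im=im,d=d,**cm); cv2.imwrite("pics/w6.png",im[:,:,::-1])
v=V("w","w6.npz");P=v.cloud();H=cv2.cvtColor(im,cv2.COLOR_RGB2HSV);m=cv2.inRange(H,(105,110,25),(130,255,255))
n,l,s,c=cv2.connectedComponentsWithStats(m)
for i in range(1,n):
    if s[i][4]>80: q=P[l==i]; a=(q[:,:2]-C)@U; print(s[i],q.mean(0).round(),np.percentile(a,[2,98]).round(),np.percentile(q[:,2],[2,98]).round())
E
```

```text
[493.43542305 215.42827277 215.00453489   9.91481236]
wall px 686 tilt 39.116222 ends -60.01967615063176 122.92112417762404 61.19449253943919 254.85808380159946
blue 18 [-43.  -1.   7.] [148. 184. 189.]
[ 204  134  126   98 9422] [530. 227. 184.] [-26.  35.] [150. 198.]
```

View pics/w6.png

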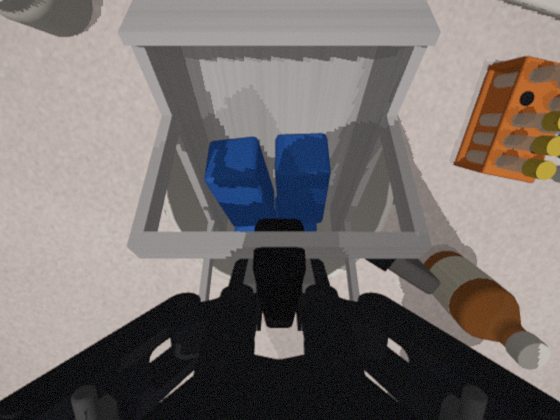

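The wrist view shows two adapters still in the tray at (240,180) and (305,175), slid forward, with the front pair beneath the arch. They need a steeper tilt, and the arch has to stay off the far rim.

Call:
arm_command --series '[0,0.5,0,0.4,0,0,1,0,0.8,0,0,1.1,0,1.2,0,0,1.1,0,1.6,0,0,1,0,1.9,0]'

```text
clock: 17.83
eef_pos: [503.5, 217.1, 195.5]
tool_rot: [3.141, 0.001, 0.173]
force: [1.5, 0.3, -3.7]
width: 15.0
gripper_force: 73.0
```

Call:
arm_command --series '[0,-0.1,0,0.2,0,0,-0.3,0,0.4,0,0,-0.4,0,0.6,0,0,-0.5,0,0.8,0,0,-0.6,0,1.1,0]'

```text
clock: 18.25
eef_pos: [497.6, 216.4, 185.5]
tool_rot: [-3.141, -0.001, 0.173]
force: [0.9, 0.4, -0.3]
width: 15.2
gripper_force: 73.5
```

```bash
cat >> h.py <<'E'
def wblue(k):
    from cell import viewer
    cm=viewer.camera_model("wrist"); im,d=viewer.get_image("wrist"); np.savez(f"w{k}.npz",im=im,d=d,**cm); cv2.imwrite(f"pics/w{k}.png",im[:,:,::-1])
    v=V("w",f"w{k}.npz");P=v.cloud();H=cv2.cvtColor(im,cv2.COLOR_RGB2HSV);m=cv2.inRange(H,(105,110,25),(130,255,255))
    n,l,s,c=cv2.connectedComponentsWithStats(m); h=here(); print("p",(h[:2]-C)@U,h)
    for i in range(1,n):
        if s[i][4]>80: q=P[l==i]; a=(q[:,:2]-C)@U; print(s[i],q.mean(0).round(),np.percentile(a,[2,98]).round(),np.percentile(q[:,2],[2,98]).round())
    # tray tilt: back wall/floor light pixels in the middle strip
    b=(P[...,:2]-C)@np.array([-U[1],U[0]]); a=(P[...,:2]-C)@U
    f=(m==0)&(abs(b)<35)&(a>0)&(P[...,2]>165)&(im.max(-1)>70)&(d>0)
    if f.sum()>50:
        r=cv2.fitLine(np.c_[a[f],P[...,2][f]].astype(np.float32),cv2.DIST_HUBER,0,.01,.01).ravel(); print("floor",f.sum(),np.degrees(np.arctan2(r[1],r[0])),r[2:])
E
python3 -c "
from h import *
wblue(7)"
```

```text
p -23.343584716008873 [497.05975732 216.4702346  185.00421521   9.94068551]
[ 214  129  117  103 9857] [537. 227. 158.] [-22.  43.] [127. 172.]
floor 23776 -17.659208 [ 48.292973 230.44695 ]
```

```bash
python3 - <<'E'
from h import *
for k in(6,7):
    v=V("w",f"w{k}.npz");P=v.cloud(); a=(P[...,:2]-C)@U
    for y in(55,70,85,100,115,130): print(y,a[y,278].round(1),P[y,278,2].round(1),end="; ")
    A,Z=a[70:125,250:300].ravel(),P[70:125,250:300,2].ravel(); g=np.polyfit(A,Z,1); print("tilt",np.degrees(np.arctan(g[0])),"underside z at a=60:",np.polyval(g,60))
E
```

```text
55 71.8 210.4; 70 66.6 204.2; 85 60.6 199.2; 100 54.1 192.9; 115 46.9 185.8; 130 38.7 177.4; tilt 37.895077378718234 underside z at a=60: 198.2259613659075
55 76.3 179.9; 70 70.8 175.3; 85 65.0 169.4; 100 58.4 163.7; 115 51.1 157.0; 130 43.1 150.6; tilt 41.24225125645407 underside z at a=60: 165.03391270707337
```

Call:
arm_command --series '[0,-0.1,0,0.3,0,0,-0.1,0,0.5,0,0,-0.2,0,0.7,0,0,-0.2,0,0.9,0,0,-0.3,0,1.1,0]'

```text
clock: 18.72
eef_pos: [493.5, 216.6, 175.4]
tool_rot: [-3.141, 0.0, 0.174]
force: [-6.5, -0.3, 10.3]
width: 15.4
gripper_force: 75.7
```

```bash
cat >> h.py <<'E'
def ftilt(k):
    v=V("w",f"w{k}.npz");P=v.cloud(); a=(P[...,:2]-C)@U
    A=np.median(a[50:125,255:295],1);Z=np.median(P[50:125,255:295,2],1); print("tilt",np.degrees(np.arctan2(Z[0]-Z[-1],A[0]-A[-1])),A[[0,-1]],Z[[0,-1]])
E
python3 -c "
from h import *
ftilt(6);ftilt(7);wblue(8);ftilt(8)"
```

```text
tilt 43.42500674955349 [73.68078221 42.08389886] [210.92751695 181.02169619]
tilt 43.51004572324924 [77.94236837 46.37995837] [181.55121837 151.58909059]
p -26.936433411290476 [493.38355758 216.62860836 175.10913891   9.98569222]
[  211   118   122   127 12347] [533. 226. 149.] [-37.  45.] [111. 168.]
floor 22871 -10.950507 [ 48.22099 226.43198]
tilt 39.50621364841956 [72.87491973 42.63354778] [177.11450645 152.17993445]
```

Call:
arm_command --series '[0,0.3,0,-1.5,0,0,0.6,0,-3,0,0,0.8,0,-4.5,0,0,0.8,0,-4.5,0,0,0.8,0,-2.5,0]'

```text
clock: 19.18
eef_pos: [505.5, 218.5, 202.6]
tool_rot: [-3.139, -0.009, 0.173]
force: [1.8, 0.9, -3.2]
width: 15.5
gripper_force: 74.0
```

Call:
arm_command --series '[0,0,0,-2,0,0,0,0,0,0,0,0,0,-2,0,0,0,0,0,0,0,0,0,-2,0]'

```text
clock: 19.6
eef_pos: [498.9, 215.3, 213.6]
tool_rot: [3.139, 0.01, 0.173]
force: [-0.6, -0.4, -3.9]
width: 14.9
gripper_force: 73.9
```

```bash
python3 -c "
from h import *
wblue(9);ftilt(9)"
```

```text
p -18.832961232552115 [501.60344206 216.67736336 219.53200893   9.91843852]
[ 223  149   87   95 5508] [517. 225. 163.] [-39.  30.] [106. 186.]
floor 31124 76.12166 [ 68.0298  234.32062]
tilt 47.20887213948934 [78.06257227 47.16010905] [213.8363033  180.45431135]
```

Call:
arm_command --series '[0,0,0,2.5,0,0,0,0,0,0,0,0,0,2.5,0,0,0,0,0,0,0,0,0,0,0]'

```text
clock: 20.07
eef_pos: [503.2, 217.5, 219.8]
tool_rot: [-3.141, -0.001, 0.173]
force: [0.8, 0.6, -2.8]
width: 15.1
gripper_force: 73.9
```

Call:
arm_command --series '[0,0,0,2.5,0,0,0,0,0,0,0,0,0,2.5,0,0,0,0,0,0,0,0,0,0,0]'

```text
clock: 20.48
eef_pos: [503.7, 217.8, 220.5]
tool_rot: [-3.141, -0.003, 0.173]
force: [1.7, 1.0, -1.6]
width: 15.6
gripper_force: 73.9
```

```bash
python3 -c "
from h import *
wblue(10);ftilt(10)"
```

```text
p -16.411807788696503 [503.84561955 217.9042099  220.29889868   9.9078946 ]
[ 226  201   53   42 1364] [486. 235. 107.] [-44.  23.] [ 62. 273.]
[ 285  201   44   42 1251] [494. 191. 105.] [-38.  21.] [ 62. 273.]
floor 32226 74.80762 [ 71.80159 240.03499]
tilt 47.49829962826345 [83.25062241 52.75067561] [221.64466643 188.36179828]
```

Call:
arm_command --series '[0,0,0,2.5,0,0,0,0,0,0,0,0,0,2.5,0,0,0,0,0,0,0,0,0,0,0]'

```text
clock: 20.95
eef_pos: [503.7, 217.9, 220.7]
tool_rot: [-3.14, -0.004, 0.173]
force: [1.7, 1.2, -1.5]
width: 15.1
gripper_force: 73.9
```

```bash
python3 - <<'E'
from h import *
wblue(11)
for k in(10,11):
    v=V("w",f"w{k}.npz");P=v.cloud();m=cv2.inRange(cv2.cvtColor(v.im,cv2.COLOR_RGB2HSV),(105,110,25),(130,255,255));n,l,s,c=cv2.connectedComponentsWithStats(m)
    for i in range(1,n):
        if s[i][4]>80:
            q=P[cv2.erode((l==i).astype(np.uint8),np.ones((5,5)))>0];a=(q[:,:2]-C)@U;b=(q[:,:2]-C)@np.array([-U[1],U[0]]);print(k,s[i],[np.percentile(x,[5,25,50,75,95]).round() for x in(a,b,q[:,2])])
baraxis(11)
E
```

```text
p -16.243099968638184 [503.99489984 218.02914889 220.5129657    9.91111925]
[ 230  201   49   42 1499] [490. 236. 117.] [-44.  22.] [ 78. 273.]
[ 283  201   38   42 1099] [493. 193.  98.] [-41.  23.] [ 64. 273.]
floor 32259 74.667496 [ 71.74285 240.04669]
10 [ 226  201   53   42 1364] [array([-41., -35., -32., -29., -27.]), array([ 4., 12., 21., 26., 36.]), array([ 66.,  77., 104., 127., 145.])]
10 [ 285  201   44   42 1251] [array([-36., -35., -34., -31., -25.]), array([-36., -31., -25., -19., -12.]), array([ 79.,  80.,  94., 118., 140.])]
11 [ 230  201   49   42 1499] [array([-36., -31., -28., -24., -20.]), array([ 4., 13., 22., 28., 35.]), array([ 82., 104., 115., 127., 142.])]
11 [ 283  201   38   42 1099] [array([-39., -37., -35., -30., -25.]), array([-35., -28., -24., -17., -11.]), array([ 78.,  79.,  85., 103., 130.])]
wall px 702 tilt 39.12229 ends -72.27971965302534 125.87959438108825 61.01904609028017 259.3526016730845
```

The last pair is standing just past the lip, so I draw the tray back and up.

Call:
arm_command --series '[0,0.5,0,-1,0,0,1,0,-2,0,0,1.5,0,-3,0,0,2,0,-4,0,0,2.5,0,-5,0]'

```text
clock: 21.47
eef_pos: [527.3, 221.4, 269.7]
tool_rot: [-3.141, -0.001, 0.173]
force: [-0.2, -0.4, -1.9]
width: 14.8
gripper_force: 73.8
```

Call:
arm_command --series '[0,0.3,0,-1,0,0,0.6,0,-2,0,0,0.9,0,-3,0,0,1.2,0,-4,0,0,1.2,0,-4,0]'

```text
clock: 21.88
eef_pos: [540.5, 224.0, 311.2]
tool_rot: [-3.14, -0.006, 0.173]
force: [0.3, 0.1, -2.2]
width: 14.7
gripper_force: 74.0
```

```bash
python3 - <<'E'
from h import *
wblue(12)
for k in(12,):
    v=V("w",f"w{k}.npz");P=v.cloud();m=cv2.inRange(cv2.cvtColor(v.im,cv2.COLOR_RGB2HSV),(105,110,25),(130,255,255));n,l,s,c=cv2.connectedComponentsWithStats(m)
    for i in range(1,n):
        if s[i][4]>80:
            q=P[cv2.erode((l==i).astype(np.uint8),np.ones((5,5)))>0];a=(q[:,:2]-C)@U;b=(q[:,:2]-C)@np.array([-U[1],U[0]]);print(k,s[i],[np.percentile(x,[5,25,50,75,95]).round() for x in(a,b,q[:,2])])
baraxis(12);blue(12)
E
```

```text
p 19.79116957780719 [539.58394025 223.70675888 310.00331716   9.89845672]
[254 201  24  22 492] [496. 233.  78.] [-55.  -8.] [21. 80.]
[283 202  28  41 711] [500. 193.  92.] [-43.  60.] [ 45. 364.]
floor 37194 66.94785 [103.02949 321.8822 ]
12 [254 201  24  22 492] [array([-32., -27., -21., -16., -11.]), array([ 6., 11., 16., 23., 28.]), array([78., 78., 79., 79., 80.])]
12 [283 202  28  41 711] [array([-37., -34., -27., -20., -18.]), array([-35., -30., -24., -18., -13.]), array([62., 78., 79., 80., 98.])]
wall px 778 tilt 49.733147 ends -111.08580639782124 122.22244726308116 60.052906317030356 349.00701028614384
blue 0
```

The adapters now stand on the drum floor with their tops at z≈79, and the tray is empty. Next: carry it back and right it on the bench by dragging its lip.

```bash
python3 - <<'E'
from h import *
h=here()
L=np.array([490,-252.])
def pv(th,dz,n,ex=0):
    t=np.radians(th);p=L+U*(85*np.cos(t)-92*np.sin(t)+ex); return [*p,92*np.cos(t)+85*np.sin(t)-19+dz,10,0,n]
rows(h,[[560,100,310,10,0,5],[550,-80,310,10,0,6],[500,-230,300,10,0,5],[*pv(48,80,1)[:4],0,4],pv(48,15,5)])
print("right")
rows(pv(48,15,1)[:4],[pv(48,-4,5),pv(42,-5,2,3),pv(36,-5,3,3),pv(30,-5,2,3),pv(20,-5,3,2),pv(10,-4,3),pv(3,-3,2)])
E
```

```text
[0.0, -0.0, 2.5, -0.0, -0.0, 0.0, -0.0, 5.0, -0.0, -0.0, 0.0, -0.0, 7.5, -0.1, -0.1, 0.0, -0.0, 10.0, -0.1, -0.1, 0.0, -0.0, 12.5, -0.1, -0.1]
[0.0, -0.7, 2.9, 0.0, 0.0, 0.0, -1.4, 5.9, 0.0, 0.0, 0.0, -2.1, 8.8, 0.0, 0.0, 0.0, -2.7, 11.7, 0.0, 0.0, 0.0, -3.4, 14.6, 0.0, 0.0]
[0.0, -0.7, 2.9, 0.0, 0.0, 0.0, -2.2, 5.7, 0.2, 0.0, 0.0, -3.7, 8.5, 0.4, 0.0, 0.0, -5.2, 11.3, 0.6, 0.0, 0.0, -6.7, 14.0, 0.8, 0.0]
[0.0, -1.5, 2.8, 0.2, 0.0, 0.0, -2.1, 3.3, 3.1, 0.0, 0.0, -2.8, 3.8, 5.9, 0.0, 0.0, -3.4, 4.3, 8.8, 0.0, 0.0, -4.0, 4.8, 11.6, 0.0]
[0.0, 0.0, 0.0, 1.3, 0.0, 0.0, 0.0, 0.0, 2.6, 0.0, 0.0, 0.0, 0.0, 3.9, 0.0, 0.0, 0.0, 0.0, 5.2, 0.0, 0.0, 0.0, 0.0, 6.5, 0.0]
right
[0.0, 0.0, 0.0, 0.4, 0.0, 0.0, 0.0, 0.0, 0.8, 0.0, 0.0, 0.0, 0.0, 1.1, 0.0, 0.0, 0.0, 0.0, 1.5, 0.0, 0.0, 0.0, 0.0, 1.9, 0.0]
[0.0, 0.8, -0.0, 0.0, 0.0, 0.0, 1.6, 0.0, 0.0, 0.0, 0.0, 2.0, 0.0, 0.1, 0.0, 0.0, 2.5, 0.0, 0.1, 0.0, 0.0, 2.9, 0.0, 0.1, 0.0]
[0.0, 0.6, -0.0, 0.1, 0.0, 0.0, 1.3, -0.0, 0.2, 0.0, 0.0, 2.0, -0.0, 0.4, 0.0, 0.0, 2.6, -0.0, 0.7, 0.0, 0.0, 3.3, -0.0, 0.9, 0.0]
[0.0, 0.6, 0.0, 0.3, 0.0, 0.0, 1.2, -0.0, 0.6, 0.0, 0.0, 1.7, 0.0, 0.9, 0.0, 0.0, 2.3, -0.0, 1.3, 0.0, 0.0, 3.0, 0.0, 1.7, 0.0]
```

Call:
arm_command --series '[0,0,2.5,0,0,0,0,5,0,0,0,0,7.5,0,0,0,0,10,0,0,0,0,12.5,0,0]'

```text
clock: 22.4
eef_pos: [559.7, 99.0, 308.2]
tool_rot: [3.141, 0.001, 0.173]
force: [1.0, 0.5, -2.7]
width: 15.0
gripper_force: 73.9
```

Call:
arm_command --series '[0,-0.7,2.9,0,0,0,-1.4,5.9,0,0,0,-2.1,8.8,0,0,0,-2.7,11.7,0,0,0,-3.4,14.6,0,0]'

```text
clock: 22.82
eef_pos: [551.1, -50.7, 308.3]
tool_rot: [-3.142, 0.001, 0.173]
force: [1.2, -0.6, -2.2]
width: 15.1
gripper_force: 73.9
```

Call:
arm_command --series '[0,-0.7,2.9,0,0,0,-2.2,5.7,0.2,0,0,-3.7,8.5,0.4,0,0,-5.2,11.3,0.6,0,0,-6.7,14,0.8,0]'

```text
clock: 23.23
eef_pos: [508.7, -200.2, 300.2]
tool_rot: [-3.141, 0.001, 0.173]
force: [0.7, -0.4, -1.8]
width: 15.5
gripper_force: 73.9
```

Call:
arm_command --series '[0,-1.5,2.8,0.2,0,0,-2.1,3.3,3.1,0,0,-2.8,3.8,5.9,0,0,-3.4,4.3,8.8,0,0,-4,4.8,11.6,0]'

```text
clock: 23.65
eef_pos: [477.7, -253.1, 183.5]
tool_rot: [-3.141, 0.0, 0.173]
force: [-0.2, -0.7, -3.1]
width: 14.7
gripper_force: 73.9
```

```bash
python3 - <<'E'
from h import *
from cell import viewer
for n in("top","side"):
    im,d=viewer.get_image(n); np.savez(f"{n}13.npz",im=im,d=d,**viewer.camera_model(n))
t=V("top","top13.npz");P=t.cloud();m=cv2.inRange(cv2.cvtColor(t.im,cv2.COLOR_RGB2HSV),(105,100,25),(130,255,255))
n,l,s,c=cv2.connectedComponentsWithStats(m);q0=t.px([520,221,60])
for i in range(1,n):
    if s[i][4]>3 and np.hypot(*(c[i]-q0))<40: print(s[i],P[l==i].mean(0).round())
D=P[...,:2]-C;r=np.hypot(*D.transpose(2,0,1));k=(r>108)&(r<145)&(P[...,2]>125)&(P[...,2]<170);x=np.median(D[k],0);print("lug",np.degrees(np.arctan2(x[1],x[0]))%360)
h=here();print(h)
# tray tilt in the side view: points around the gripper
v=V("side","side13.npz");Q=v.cloud();R=Q-np.r_[h[:2],0];a=R[...,:2]@U;b=R[...,:2]@np.array([-U[1],U[0]])
w=(v.d>0)&(abs(a)<140)&(b>-55)&(b<-38)&(Q[...,2]>20)&(Q[...,2]<h[2]+90)
f=cv2.fitLine(np.c_[a[w],Q[...,2][w]].astype(np.float32),cv2.DIST_HUBER,0,.01,.01).ravel();print(w.sum(),"tilt",np.degrees(np.arctan2(f[1],f[0])),"lowest",np.percentile(Q[...,2][w],[1,99]),np.percentile(a[w],[1,99]))
u,vv=v.px([*h[:2],100]).astype(int);cv2.imwrite("pics/s13.png",cv2.resize(v.im[vv-75:vv+75,u-100:u+100],(800,600))[:,:,::-1])
E
```

```text
[175 200  33  32 463] [508. 230.  88.]
lug 246.2867829209618
[ 473.82470224 -252.57304022  180.73689489    9.79575229]
833 tilt 48.338417 lowest [ 87.28896967 263.39072404] [-30.84106551 116.88570143]
```

All four adapters' worth of blue (463 px) is in the drum, the lug reads 246.3°, and the tray tilt is 48°. Next I lower the lip and right the tray.

Call:
arm_command --series '[0,0,0,1.3,0,0,0,0,2.6,0,0,0,0,3.9,0,0,0,0,5.2,0,0,0,0,6.5,0]'

```text
clock: 24.17
eef_pos: [480.4, -252.7, 121.2]
tool_rot: [3.14, -0.002, 0.174]
force: [0.3, 0.1, -3.0]
width: 15.0
gripper_force: 74.0
```

Call:
arm_command --series '[0,0,0,0.4,0,0,0,0,0.8,0,0,0,0,1.1,0,0,0,0,1.5,0,0,0,0,1.8,0]'

```text
clock: 24.58
eef_pos: [479.5, -253.1, 102.7]
tool_rot: [3.141, -0.001, 0.173]
force: [-0.2, -0.3, -3.3]
width: 15.1
gripper_force: 73.8
```

Call:
arm_command --series '[0,0,0,0.2,0,0,0,0,0.3,0,0,0,0,0.5,0,0,0,0,0.6,0,0,0,0,0.6,0]'

```text
clock: 25.0
eef_pos: [479.9, -253.4, 100.8]
tool_rot: [3.139, -0.002, 0.173]
force: [-6.2, 3.0, 33.6]
width: 15.2
gripper_force: 79.4
```

Call:
arm_command --series '[0,0.6,0,0,0,0,1.2,0,0,0,0,1.8,0,0,0,0,2.4,0,0,0,0,3,0,0,0]'

```text
clock: 25.42
eef_pos: [508.4, -248.3, 98.3]
tool_rot: [3.141, 0.0, 0.173]
force: [-3.2, -1.5, 6.0]
width: 15.1
gripper_force: 76.4
```

```bash
cat >> h.py <<'E'
def stilt(k):
    from cell import viewer
    im,d=viewer.get_image("side"); np.savez(f"side{k}.npz",im=im,d=d,**viewer.camera_model("side"));h=here();print(h)
    v=V("side",f"side{k}.npz");Q=v.cloud();R=Q-np.r_[h[:2],0];a=R[...,:2]@U;b=R[...,:2]@np.array([-U[1],U[0]])
    w=(v.d>0)&(abs(a)<140)&(b>-55)&(b<-38)&(Q[...,2]>8)&(Q[...,2]<h[2]+90)
    f=cv2.fitLine(np.c_[a[w],Q[...,2][w]].astype(np.float32),cv2.DIST_HUBER,0,.01,.01).ravel();print(w.sum(),"tilt",np.degrees(np.arctan2(f[1],f[0])),np.percentile(Q[...,2][w],[1,99]),np.percentile(a[w],[1,99]))
E
python3 -c "
from h import *
stilt(14)"
```

```text
[ 509.77314015 -247.94267541   97.96584496    9.93617441]
700 tilt 33.97776 [ 11.93868124 178.56840414] [-38.61505664 112.40679145]
```

Call:
arm_command --series '[0,0.6,0,0.3,0,0,1.2,0,0.6,0,0,1.8,0,0.9,0,0,2.4,0,1.2,0,0,2.8,0,1.4,0]'

```text
clock: 25.88
eef_pos: [541.1, -242.7, 85.7]
tool_rot: [3.139, -0.009, 0.174]
force: [3.1, 2.7, 15.8]
width: 15.1
gripper_force: 79.8
```

```bash
python3 -c "
from h import *
stilt(15)"
```

```text
[ 541.73556374 -242.49892086   85.35523603   10.00858007]
668 tilt 16.902014 [ 10.72511252 164.23778474] [-58.81168278 102.06739404]
```

Call:
arm_command --series '[0,0.4,0,0.3,0,0,0.8,0,0.6,0,0,1.2,0,0.9,0,0,1.6,0,1.1,0,0,1.8,0,1.3,0]'

```text
clock: 26.35
eef_pos: [559.6, -239.4, 72.8]
tool_rot: [3.139, -0.01, 0.174]
force: [4.6, 3.3, 16.1]
width: 14.8
gripper_force: 81.3
```

```bash
python3 -c "
from h import *
stilt(16)"
```

```text
[ 559.88035902 -239.32245652   72.44631971   10.00480267]
643 tilt 4.777886 [  9.55012227 153.9051421 ] [-72.7274598   92.62877892]
```

Call:
arm_command --series '[0,0.1,0,0.2,0,0,0.2,0,0.3,0,0,0.2,0,0.4,0,0,0.2,0,0.4,0,0,0.2,0,0.4,0]'

```text
clock: 26.82
eef_pos: [563.2, -238.8, 69.6]
tool_rot: [3.138, -0.014, 0.174]
force: [7.0, 3.8, 15.0]
width: 15.3
gripper_force: 81.8
```

```bash
python3 -c "
from h import *
stilt(17)
v=V('side','side0.npz')"
```

```text
[ 563.1552598  -238.79880995   69.63418353    9.98799173]
611 tilt 1.611297 [  9.60295188 154.76669941] [-74.883449    90.57748988]
```

Call:
arm_command --series '[0,0,0,0.1,0,0,0,0,0.2,0,0,0,0,0.2,0,0,0,0,0.1,0,0,0,0,0,0]'

```text
clock: 27.28
eef_pos: [561.8, -239.3, 68.7]
tool_rot: [3.138, -0.011, 0.175]
force: [2.3, -0.0, 3.5]
width: 15.2
gripper_force: 80.1
```

Call:
arm_command --series '[25,0,0,0,0,30,0,0,0,0,40,0,0,0,0,50,0,0,0,0,50,0,0,0,0]'

```text
clock: 27.7
eef_pos: [555.3, -239.7, 64.9]
tool_rot: [-3.141, 0.001, 0.173]
force: [1.1, 0.3, 0.2]
width: 42.8
gripper_force: 0.0
```

Call:
arm_command --series '[50,0,0,-1,0,50,0,0,-3,0,50,0,0,-6,0,50,0,0,-9,0,50,0,0,-12,0]'

```text
clock: 28.12
eef_pos: [555.5, -239.5, 187.0]
tool_rot: [-3.141, 0.0, 0.173]
force: [1.2, -0.2, -0.3]
width: 42.8
gripper_force: 0.0
```

Call:
arm_command --series '[50,-2,2,-2,0,50,-4,4,-4,0,50,-6,6,-6,0,50,-8,8,-8,0,50,-8,9,-8,0]'

```text
clock: 28.53
eef_pos: [489.6, -348.1, 270.3]
tool_rot: [3.134, -0.002, 0.166]
force: [0.1, -1.2, -0.3]
width: 42.6
gripper_force: 0.0
```

```bash
python3 - <<'E'
from h import *
from cell import viewer,monitor
for n in("top","side"):
    im,d=viewer.get_image(n); np.savez(f"{n}18.npz",im=im,d=d,**viewer.camera_model(n))
t=V("top","top18.npz");P=t.cloud()
def comps(v,lo,hi,mn):
    m=cv2.inRange(cv2.cvtColor(v.im,cv2.COLOR_RGB2HSV),lo,hi);n,l,s,c=cv2.connectedComponentsWithStats(m);Q=v.cloud()
    for i in range(1,n):
        if s[i][4]>=mn:
            x=np.median(Q[l==i],0)
            if 250<x[0]<800 and abs(x[1])<500: print(s[i],x.round())
print("blue top");comps(t,(105,100,25),(130,255,255),6)
S=V("side","side18.npz");print("blue side");comps(S,(105,100,25),(130,255,255),6)
D=P[...,:2]-C;r=np.hypot(*D.transpose(2,0,1));k=(r>108)&(r<145)&(P[...,2]>125)&(P[...,2]<170);x=np.median(D[k],0);print("lug",np.degrees(np.arctan2(x[1],x[0]))%360)
# tray wall/bar heights
for v in(t,S):
    Q=v.cloud();R=Q-np.array([564,-239,0]);a=R[...,:2]@U;b=R[...,:2]@np.array([-U[1],U[0]])
    w=(abs(a)<42)&(abs(b)<14)&(Q[...,2]>85)&(Q[...,2]<112)&(v.im.max(-1)<80); print("bar",w.sum(),np.polyfit(a[w],Q[...,2][w],1) if w.sum()>9 else "",Q[w].mean(0).round() if w.any() else "")
    w=(abs(a)<80)&(abs(b)<38)&(Q[...,2]>-5)&(Q[...,2]<30); print("floor",w.sum(),np.polyfit(a[w],Q[...,2][w],1))
print(here())
E
```

```text
blue top
[253 118   7   8  42] [752.  32. 256.]
[281 121   7   8  42] [746. -48. 257.]
[175 200  33  32 461] [503. 240.  71.]
blue side
[332 161   5   3  12] [752.  25. 256.]
lug 246.2264378800906
bar 156 [-3.54944905e-03  1.00440615e+02] [ 564. -236.  100.]
floor 820 [-7.77770888e-04  3.81449007e+00]
bar 167 [-6.92822871e-04  9.75825805e+01] [ 567. -244.   98.]
floor 614 [2.21448804e-03 4.41462018e+00]
[ 491.91041358 -344.84897191  266.64447268    9.64919082]
```

```bash
python3 -c "
from cell import workorder
print(workorder.finish_job())"
```

```text
the job is handed in; nothing more can be done
None
```

I turned the collar until its lug was within about 1° of the black rib, tipped all four adapters into the drum, and stood the empty tray upright about 25 mm from where it started. I handed the job in at about 29 s. The wrist force peaked at 105 N (limit 120 N) when the tray jammed briefly during tipping.

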